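# Read the rubber stamps and hang them on the rack

### The job

The two wooden-handled rubber stamps on the desk look alike from above; only the motif on the rubber under each one tells which it is. Work one stamp at a time: lift it, turn it over in the gripper, well onto its side and clear of the desk, and hold it there a moment so that its underside can be read, then hang it by its neck in the rack notch whose card shows the same motif, pushed home to the back of the notch, and let go before you take the other one. Do not disturb the ink pad, the speaker or the pen cup.

Things in the scene. Friction and masses are not known exactly. Their poses are not given: they have to be found in the camera images.
- stamp_ring: Rubber stamp, about 80 g, loose, upright; looks like the other from above. Origin: centre of underside, z up the handle. Wooden mount 60 (x) by 46 mm (y), z 0 to 16; round neck 12 mm dia., z 16 to 40; straight cylindrical grip 26 mm dia., z 40 to 76, its flat underside is the shoulder; round cap to 87. Underside: black RING, 40 mm across, on pale rubber.
- stamp_bars: Rubber stamp, about 80 g, loose, upright; looks like the other from above. Origin: centre of underside, z up the handle. Wooden mount 60 (x) by 46 mm (y), z 0 to 16; round neck 12 mm dia., z 16 to 40; straight cylindrical grip 26 mm dia., z 40 to 76, its flat underside is the shoulder; round cap to 87. Underside: TWO black parallel BARS, 38 by 10 mm.
- stamp_ring_neck (a point): On stamp_ring's axis at the shoulder, 40 mm above its underside. The stamp hangs by sliding the neck into a notch from the front, grip above the plate and mount below it, then lowering until the shoulder rests on the plate (underside then 45 mm above the desk).
- stamp_bars_neck (a point): The same point on stamp_bars.
- stamp_ring_die (a point): Centre of the underside of stamp_ring.
- stamp_bars_die (a point): Centre of the underside of stamp_bars.
- rack: Birch ply rack, fixed. Level plate 270 mm long (y), x -35 to +50 mm, 9 mm thick, top 85 mm above the desk, on end panels, nothing above it. Three notches at y = -80, 0, +80 mm open to -x (robot's side): 16 mm wide, from the front edge to x = 0; mouth flared to 32 mm in the first 8 mm. A 40 mm rail hangs under the back edge. Origin on the desk, x into the rack.
- card_ring: Paper card 34 by 46 mm, 1.5 mm thick, fixed on the rack plate behind one notch, showing a black RING. Origin: centre of its underside, 27 mm behind the notch's back end; same yaw as the rack. Cards change places between the three notches from start to start.
- card_bars: The same kind of card behind another notch, showing TWO PARALLEL BARS.
- card_triangle: The same kind of card behind the remaining notch, showing a TRIANGLE outline.
- notch_ring (a point): Middle of a neck that is pushed home in the notch of card_ring: on the notch's centre line, 7 mm before its back end, at the height of the plate's top (85 mm). Card x axis = direction of sliding in.
- notch_bars (a point): The same point of the notch of card_bars.
- inkpad: Bystander: closed ink pad tin 72 by 112 mm, 19 mm high, loose. Origin: centre of underside.
- speaker: Bystander: small black cube speaker, 70 by 70 mm, 78 mm high, loose. Origin: centre of underside.
- pencup: Bystander: white ceramic cup, diameter 72 mm, 95 mm high, with pens up to 165 mm high, loose. Origin: centre of underside.
Mind the look-alikes: they are no part of the job. What is shaped like the stamp_bars but purple is not meant. What is shaped like the stamp_ring but blue is not meant.

How it is judged:
On the way, in this order (a step that is already met when the one before it is completed fails the run):
1. one stamp, held in the gripper and clear of the desk, is turned onto its side (65 degrees or more from upright) for 0.3 s (((angle between stamp_ring's own z axis and vertical above 1.13 rad and height (world z) of stamp_ring_die above 0.05 m and contact force between the fingers and stamp_ring above 1 N) or (angle between stamp_bars's own z axis and vertical above 1.13 rad and height (world z) of stamp_bars_die above 0.05 m and contact force between the fingers and stamp_bars above 1 N))), for 0.3 s.
2. a stamp hangs, let go, in the notch of its own motif (((horizontal distance between stamp_ring_neck and notch_ring below 0.012 m and height (world z) of stamp_ring_neck between 0.08 and 0.092 m and angle between stamp_ring's own z axis and vertical below 0.15 rad and linear speed of stamp_ring below 0.03 m/s and contact force between the fingers and stamp_ring below 0.3 N) or (horizontal distance between stamp_bars_neck and notch_bars below 0.012 m and height (world z) of stamp_bars_neck between 0.08 and 0.092 m and angle between stamp_bars's own z axis and vertical below 0.15 rad and linear speed of stamp_bars below 0.03 m/s and contact force between the fingers and stamp_bars below 0.3 N))), for 0.2 s.
3. while that one hangs there, the other stamp, held and clear of the desk, is turned onto its side (65 degrees or more) for 0.3 s ((((horizontal distance between stamp_ring_neck and notch_ring below 0.012 m and height (world z) of stamp_ring_neck between 0.08 and 0.092 m and angle between stamp_ring's own z axis and vertical below 0.15 rad and linear speed of stamp_ring below 0.03 m/s and contact force between the fingers and stamp_ring below 0.3 N) and (angle between stamp_bars's own z axis and vertical above 1.13 rad and height (world z) of stamp_bars_die above 0.05 m and contact force between the fingers and stamp_bars above 1 N)) or ((horizontal distance between stamp_bars_neck and notch_bars below 0.012 m and height (world z) of stamp_bars_neck between 0.08 and 0.092 m and angle between stamp_bars's own z axis and vertical below 0.15 rad and linear speed of stamp_bars below 0.03 m/s and contact force between the fingers and stamp_bars below 0.3 N) and (angle between stamp_ring's own z axis and vertical above 1.13 rad and height (world z) of stamp_ring_die above 0.05 m and contact force between the fingers and stamp_ring above 1 N)))), for 0.3 s.
4. both stamps hang in the notches of their own motifs (horizontal distance between stamp_ring_neck and notch_ring below 0.012 m and height (world z) of stamp_ring_neck between 0.08 and 0.092 m and angle between each of stamp_ring, stamp_bars's own z axis and vertical below 0.15 rad and linear speed of each of stamp_ring, stamp_bars below 0.03 m/s and contact force between the fingers and stamp_ring below 0.3 N and horizontal distance between stamp_bars_neck and notch_bars below 0.012 m and height (world z) of stamp_bars_neck between 0.08 and 0.092 m and contact force between the fingers and stamp_bars below 0.3 N), for 0.2 s.
At the end, for the whole second after the job is handed in: Both stamps hang at rest, let go, each in the notch whose card shows its own motif: neck within 12 mm of home at the back of the notch, shoulder 80 to 92 mm above the desk (plate top: 85), upright within 8 degrees (all of step 4); the robot touches nothing.
It fails at once if the ink pad is moved by more than 25 mm or tipped over (distance of inkpad from where it was at the start of the episode above 0.025 m or angle between inkpad's own z axis and vertical above 0.3 rad).
It fails at once if the speaker is moved by more than 25 mm or tipped over (distance of speaker from where it was at the start of the episode above 0.025 m or angle between speaker's own z axis and vertical above 0.3 rad).
It fails at once if the pen cup is moved by more than 25 mm or tipped over (distance of pencup from where it was at the start of the episode above 0.025 m or angle between pencup's own z axis and vertical above 0.3 rad).
It also fails if it takes over 72 s, if anything falls off the work surface, if the arm or the gripper's body presses on something with over 40 N, if the wrist force passes 120 N, or if a joint passes its speed limit or range.

### The arm

A 6-joint arm with a two-finger parallel gripper is mounted at the origin on the work surface. World frame = base frame: x ahead of the robot, y to its left, z up, the work surface at z = 0. Lengths are in m, angles in rad, forces in N, time in s.
With the tool pointing down it reaches from about 0.35 to 0.775 m from the base axis. Payload 5.5 kg.
Tool frame: the origin (TCP) lies at the very end of the fingers, on their centre line; the grasp point (between the pads) lies 19 mm behind it; z points along the fingers, y is the line along which they close (so a half turn about z gives the same grasp; the last joint's range is limited). The gripper opens to 85 mm and grips with 20 to 120 N. Pads are 22 mm wide; open, the fingers measure 114 mm over their backs; the gripper's body (76 mm by 85 mm) begins 54 mm behind the grasp point. The pads swing forward as they close: fully open they stand 13 mm farther back than shut.
Start: joints at [1.195, 0.313, 0.046, 1.304, 0, 1.431], TCP at [0.134, 0.559, 0.231] pointing down, gripper open.
Joint ranges: [-2.76, 2.76], [-0.86, 1.69], [-1.03, 1.26], [-2.2, 2.34], [-1.47, 1.5], [-3.14, 3.14]. Speed limits (rad/s): [2.57, 2.57, 3.14, 3.14, 3.14, 3.14].

### API

Orientations are given as a unit quaternion [w, x, y, z].
In Python, from workcell import get_state, read_camera, hand_in gives the robot as it stands.
- The arm moves only by the tool send_rows, never from a script. Its argument "increments" is a list of rows, each an object of numbers: "dx", "dy", "dz": the shift along the world's x, y, z in units of 25 mm (1.0 is 25 mm); "roll": the turn about the world's z in units of 8 degrees (1.0 is 8 degrees); "claw": the opening, from -1 (shut) to 1 (fully open). In form: [{"dx": .., "dy": .., "dz": .., "roll": .., "claw": ..}, ...]. A call has exactly 5 rows; each row is the pose to reach, as a shift and turn from the pose commanded when the call began; what a row does not reach only later rows make up. A row lasts 1/8 s, in which the tool goes at most 62.5 mm and 10.7 degrees, less where a joint would pass 70% of its speed; a pose out of reach is approached as far as the arm can. A call with a gripper value outside its range is refused whole. The fingers move at their own pace and stop on an object; "grip_force" is the grip in N (left out, the last holds). Time passes only in rows, so rows that repeat a pose let the fingers close, or fill a call up. It gives the time, the measured TCP pose, the force, the opening and the grip force at its end, in the units of the state.
- get_state(): the state, without advancing time (a new reading comes with each control period).
- read_camera(name): name is "scene" or "top" or "wrist"; returns a dict with "image" (400x640x3 uint8, blue, green, red), "fx", "fy", "cx", "cy" (pixels), "world_to_cam" (4x4, takes a point from world to camera coordinates). Camera axes: x right, y up, looking along -z (the intrinsics and any distortion apply to the point x, -y, -z); pixel columns grow to the right and rows downward; lengths in m; the calibration is good to about 2 mm. A picture is of the moment at which its call begins. There is no depth.
- hand_in(): hands the job in; it is judged then, once.
The state is a dict: "clock": time; "joint_pos": joint angles; "qvel": joint speeds; "tau": joint torques, N m; "tcp_pos": TCP position; "orientation": TCP orientation; "wrist_force": force on the tool from outside, world axes, zero at the start; "ft_torque": the same for the moment, N m; "finger_gap": finger opening in m; "grip_force": force on a finger pad.
Only numpy, scipy, OpenCV 4.12 (cv2) and the standard library are available. Lean on these libraries where they do the work, as an engineer would, in place of code of your own. Each camera call takes 0.05 s, during which the arm holds its last target. There are 200 camera calls.

## Working session

There is one attempt and no reset: what is moved stays moved. The work goes in short steps, Python scripts to look and compute and a tool call to move; the robot and the scene stay as the last step left them, time stands still between calls to the robot, and variables do not carry over. Pictures are saved under pics/ and viewed, at most 10 in all, crops included, and the job is handed in when it is done.

Besides the shell and the picture viewer there is one more tool, called after "Emit:" as name(argument=value, ...) on one line, values as JSON. send_rows: Moves the arm, as the interface text tells. Its arguments: {"type":"object","properties":{"increments":{"type":"array","items":{"type":"object","properties":{"dx":{"type":"number"},"dy":{"type":"number"},"dz":{"type":"number"},"roll":{"type":"number"},"claw":{"type":"number"}}}},"grip_force":{"type":"number"}},"required":["increments"]}

```bash
ls; mkdir -p pics
cat > h.py <<'E'
import numpy as np,cv2
from workcell import get_state,read_camera
def ray(c,u,v):
    M=np.array(c["world_to_cam"]);R=M[:3,:3];t=M[:3,3]
    d=R.T@np.array([(u-c["cx"])/c["fx"],-(v-c["cy"])/c["fy"],-1.]);o=-R.T@t
    return o,d
def onz(c,u,v,z):
    o,d=ray(c,u,v);return o+d*(z-o[2])/d[2]
def proj(c,p):
    M=np.array(c["world_to_cam"]);q=M[:3,:3]@np.array(p)+M[:3,3]
    return c["cx"]+c["fx"]*q[0]/-q[2],c["cy"]+c["fy"]*-q[1]/-q[2]
E
python3 - <<'E'
from h import *
a=[]
for n in("scene","top","wrist"):
    c=read_camera(n);np.save("pics/%s0.npy"%n,c,allow_pickle=True);cv2.imwrite("pics/%s0.png"%n,c["image"]);print(n,{k:v for k,v in c.items() if k not in("image","world_to_cam")},ray(c,320,200))
print(get_state())
E
```

```text
pics
scene {'fx': 416.36142169548685, 'fy': 416.36142169548685, 'cx': 318.13676602541744, 'cy': 195.25939468343194} (array([0.92117355, 0.33691101, 0.92714236]), array([-0.4285898 , -0.29053833, -0.85559799]))
top {'fx': 384.5560643554, 'fy': 384.5560643554, 'cx': 321.3571727878617, 'cy': 194.79173916338522} (array([0.32131783, 0.02692214, 1.0676927 ]), array([ 0.17712929,  0.03041842, -0.98381696]))
wrist {'fx': 345.50358260088774, 'fy': 345.50358260088774, 'cx': 319.4362457229034, 'cy': 206.24581675439202} (array([0.05232893, 0.57871198, 0.37245318]), array([ 0.29969664, -0.0720171 , -0.95148564]))
{'clock': 0.15, 'joint_pos': array([ 1.19537713e+00,  3.13843590e-01,  4.52475315e-02,  1.30360224e+00,
       -3.79852871e-05,  1.43121694e+00]), 'qvel': array([-1.50470558e-03, -1.32173579e-03,  3.24743416e-03,  6.26896989e-04,
        1.67277470e-05, -1.40980474e-03]), 'tau': array([ 2.06173601e-03, -4.81065416e+01,  2.98814589e+01,  1.38757081e-02,
       -1.32637929e-04, -3.82979664e-06]), 'tcp_pos': array([0.13422212, 0.55872266, 0.23060789]), 'orientation': array([-1.60149226e-04,  1.17646773e-01,  9.93055258e-01, -6.82712675e-04]), 'wrist_force': array([ 0.29067801, -0.33162785, -0.031974  ]), 'ft_torque': array([0.01446608, 0.05505334, 0.02371853]), 'grip_force': 0.0, 'finger_gap': 0.08533844029504949}
```

View pics/scene0.png

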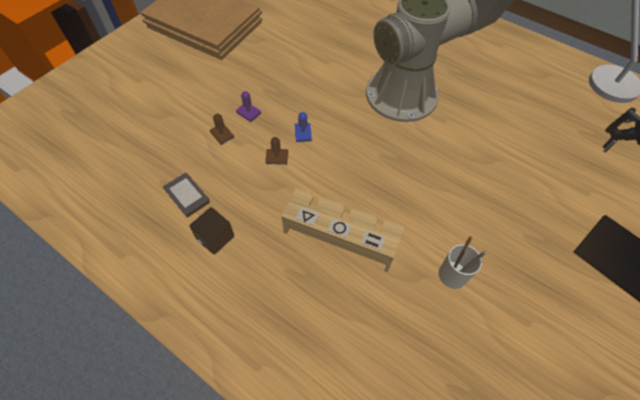

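View pics/top0.png

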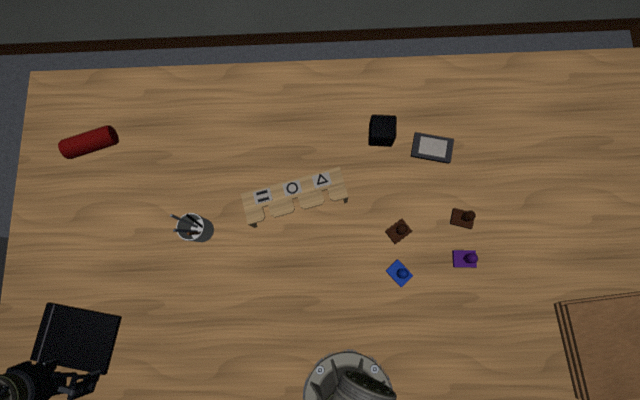

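Run:
```python
from h import *
t=np.load("pics/top0.npy",allow_pickle=True).item(); s=np.load("pics/scene0.npy",allow_pickle=True).item()
for n,u,v,z in [("base",345,385,0),("A",401,229,.087),("B",467,215,.087),("Am",397,232,.016),("Bm",461,218,.016),("blue",403,272,.087),("pur",470,257,.087),("bars",262,197,.0865),("ring",292,188,.0865),("tri",322,180,.0865),("spk",383,118,.078),("ink",433,147,.019),("cup",190,227,.095)]:
    print(n,onz(t,u,v,z).round(3))
# cards by white mask in both views
for n,c in(("top",t),("scene",s)):
    im=c["image"];h=cv2.cvtColor(im,cv2.COLOR_BGR2HSV)
    m=((h[...,1]<45)&(h[...,2]>140)).astype(np.uint8)
    k,l,st,ce=cv2.connectedComponentsWithStats(m)
    for i in range(1,k):
        if 60<st[i,4]<1500: print(n,st[i],ce[i].round(1),onz(c,*ce[i],.0865).round(4))
    # dark brown
    m=((h[...,2]<110)&(h[...,1]>90)&(h[...,0]<20)).astype(np.uint8)
    k,l,st,ce=cv2.connectedComponentsWithStats(m)
    for i in range(1,k):
        if 60<st[i,4]<1500: print(n,"brown",st[i],ce[i].round(1),onz(c,*ce[i],.016).round(4),cv2.minAreaRect(np.argwhere(l==i)[:,::-1].astype(np.float32)))
a=cv2.resize(t["image"][195:290,375:490],None,fx=5,fy=5,interpolation=cv2.INTER_CUBIC)
b=cv2.resize(s["image"][80:175,200:320],None,fx=5,fy=5,interpolation=cv2.INTER_CUBIC)[:, :]
c=cv2.resize(t["image"][160:235,235:355],None,fx=5,fy=5,interpolation=cv2.INTER_CUBIC)
cv2.imwrite("pics/crop.png",cv2.resize(np.vstack([np.hstack([a,np.zeros((475,25,3),np.uint8)]),c]),None,fx=.7,fy=.7))
cv2.imwrite("pics/crop_s.png",b)
```

```text
base [0.027 0.007 0.   ]
A [ 0.417 -0.147  0.087]
B [ 0.448 -0.316  0.087]
Am [ 0.416 -0.148  0.016]
Bm [ 0.449 -0.323  0.016]
blue [ 0.31  -0.145  0.087]
pur [ 0.342 -0.313  0.087]
bars [0.511 0.208 0.087]
ring [0.532 0.13  0.087]
tri [0.551 0.051 0.087]
spk [ 0.72  -0.119  0.078]
ink [ 0.652 -0.263  0.019]
cup [0.436 0.392 0.095]
top brown [368 114  29  33 141] [382.4 129.6] [ 0.71   -0.1244  0.016 ] ((382.0, 130.0), (32.0, 28.0), 90.0)
top brown [  58  125   61   34 1028] [ 88.  141.3] [0.7054 0.7333 0.016 ] ((88.23884582519531, 141.73487854003906), (22.04021453857422, 60.77107620239258), 71.99583435058594)
top brown [449 208  27  22 418] [462.2 217.9] [ 0.4494 -0.3268  0.016 ] ((462.29412841796875, 217.32354736328125), (24.01102638244629, 18.91777801513672), 14.03624439239502)
top brown [385 218  28  27 386] [398.1 230.9] [ 0.4189 -0.151   0.016 ] ((398.20001220703125, 230.60000610351562), (17.60000228881836, 22.800004959106445), 53.130104064941406)
top brown [587 255  38   5  86] [606.2 257.5] [ 0.3335 -0.6926  0.016 ] ((605.4630737304688, 257.0398864746094), (3.343682050704956,
[... 1652 characters left out ...]
74585)
scene brown [190 207  44  47 860] [214.5 231.7] [ 0.6907 -0.1258  0.016 ] ((212.65487670898438, 229.67698669433594), (38.75769805908203, 34.71260070800781), 48.8140754699707)
scene brown [574 215  66  87 295] [601.7 257.1] [0.193  0.6605 0.016 ] ((621.0638427734375, 256.27569580078125), (82.60773468017578, 51.18297576904297), 37.14668655395508)
scene brown [283 218 109  53 759] [334.6 240.8] [0.537  0.1234 0.016 ] ((335.16607666015625, 243.87437438964844), (115.87218475341797, 13.103266716003418), 20.61818504333496)
scene brown [455 238  16  28  63] [463.5 249.5] [0.3719 0.385  0.016 ] ((462.6999816894531, 251.6000213623047), (2.683281660079956, 30.857742309570312), 26.56505012512207)
```

View pics/crop.png

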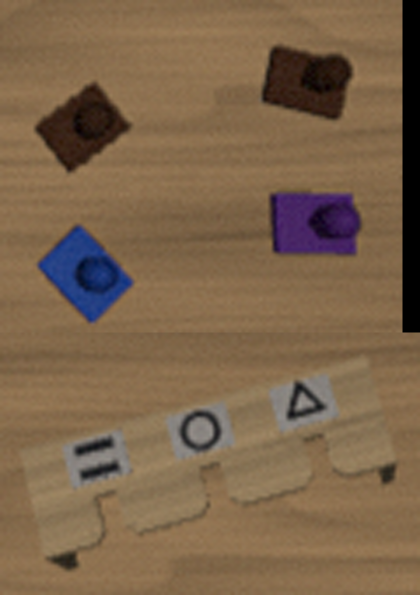

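Candidates (top view): brown stamps at (399,231) and (463,217). Look-alikes are blue (400,272) and purple (466,258), ruled out by colour. The crop confirms the brown pair, and the cards from left to right are bars, ring, triangle. I start with the brown stamp nearer the rack.

Emit:
send_rows(increments=[{"dx": 1.5, "dy": -1.8, "roll": 0.7, "claw": 1}, {"dx": 3.1, "dy": -3.6, "roll": 1.4, "claw": 1}, {"dx": 4.7, "dy": -5.5, "roll": 2.1, "claw": 1}, {"dx": 6.3, "dy": -7.3, "roll": 2.8, "claw": 1}, {"dx": 7.8, "dy": -9.2, "roll": 3.5, "claw": 1}], grip_force=20)

```text
schema error: expected keys dx, dy, dz, roll, claw
```

Emit:
send_rows(increments=[{"dx": 0.7, "dy": -2.3, "claw": 1}, {"dx": 1.4, "dy": -4.6, "claw": 1}, {"dx": 2.1, "dy": -7.0, "claw": 1}, {"dx": 2.8, "dy": -9.3, "claw": 1}, {"dx": 3.2, "dy": -11.6, "claw": 1}])

```text
schema error: expected keys dx, dy, dz, roll, claw
```

Emit:
send_rows(increments=[{"dx": 0.1, "dy": -2, "claw": 1}, {"dx": 0.2, "dy": -4, "claw": 1}, {"dx": 0.3, "dy": -6, "claw": 1}, {"dx": 0.3, "dy": -7.5, "claw": 1}, {"dx": 0.3, "dy": -7.5, "claw": 1}])

```text
schema error: expected keys dx, dy, dz, roll, claw
```

Run:
```python
from h import *
c=read_camera("wrist");cv2.imwrite("pics/w1.png",c["image"]);np.save("pics/w1.npy",c,allow_pickle=True)
s=get_state();print(s["clock"],s["tcp_pos"],s["orientation"],ray(c,320,200))
for p in([.417,-.147,.087],[.417,-.147,.016]):print(proj(c,p))
```

```text
0.2 [0.13423431 0.55881296 0.23073029] [-1.39908034e-04  1.17624142e-01  9.93058027e-01 -5.44479819e-04] (array([0.05234412, 0.57875021, 0.37256517]), array([ 0.29978276, -0.07179977, -0.95147493]))
(np.float64(-165.40217218090686), np.float64(521.8922279801794))
(np.float64(-101.34840092088956), np.float64(464.5302262581726))
```

View pics/w1.png

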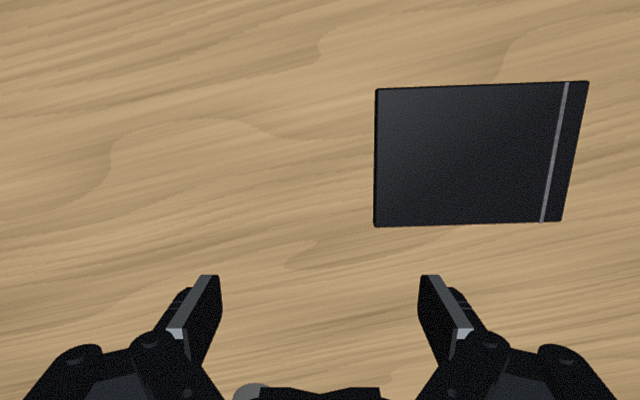

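The moves were refused because every key is required, so this picture only shows the start pose over a dark tablet. I'm resending with all keys.

Emit:
send_rows(increments=[{"dx": 1.5, "dy": -1.8, "dz": 0, "roll": 0.7, "claw": 1}, {"dx": 3.1, "dy": -3.6, "dz": 0, "roll": 1.4, "claw": 1}, {"dx": 4.7, "dy": -5.5, "dz": 0, "roll": 2.1, "claw": 1}, {"dx": 6.3, "dy": -7.3, "dz": 0, "roll": 2.8, "claw": 1}, {"dx": 7.8, "dy": -9.2, "dz": 0, "roll": 3.5, "claw": 1}], grip_force=20)

```text
clock: 0.82
tcp_pos: [0.3304, 0.3276, 0.2313]
orientation: [0.0, -0.128, 0.992, 0.0]
wrist_force: [0.6, 0.2, -0.9]
finger_gap: 0.0855
grip_force: 0.0
```

Emit:
send_rows(increments=[{"dx": 0.7, "dy": -2.3, "dz": 0, "roll": 0, "claw": 1}, {"dx": 1.4, "dy": -4.6, "dz": 0, "roll": 0, "claw": 1}, {"dx": 2.1, "dy": -7.0, "dz": 0, "roll": 0, "claw": 1}, {"dx": 2.8, "dy": -9.3, "dz": 0, "roll": 0, "claw": 1}, {"dx": 3.2, "dy": -11.6, "dz": 0, "roll": 0, "claw": 1}])

```text
clock: 1.45
tcp_pos: [0.4098, 0.0371, 0.2314]
orientation: [0.0, -0.126, 0.992, -0.0]
wrist_force: [1.4, 0.2, -1.1]
finger_gap: 0.0855
grip_force: 0.0
```

Emit:
send_rows(increments=[{"dx": 0.1, "dy": -2, "dz": 0, "roll": 0, "claw": 1}, {"dx": 0.2, "dy": -4, "dz": 0, "roll": 0, "claw": 1}, {"dx": 0.3, "dy": -6, "dz": 0, "roll": 0, "claw": 1}, {"dx": 0.3, "dy": -7.5, "dz": 0, "roll": 0, "claw": 1}, {"dx": 0.3, "dy": -7.5, "dz": 0, "roll": 0, "claw": 1}])

```text
clock: 2.08
tcp_pos: [0.4168, -0.1506, 0.231]
orientation: [-0.0, -0.124, 0.992, 0.0]
wrist_force: [-0.1, -0.0, 0.6]
finger_gap: 0.0854
grip_force: 0.0
```

Run:
```python
from h import *
c=read_camera("wrist");cv2.imwrite("pics/w2.png",c["image"]);np.save("pics/w2.npy",c,allow_pickle=True)
s=get_state();print(s["clock"],s["tcp_pos"],s["orientation"],ray(c,320,200))
for p in([.417,-.147,.087],[.417,-.147,.016]):print(proj(c,p))
```

```text
2.125 [ 0.41652552 -0.14914659  0.23102876] [-2.77133706e-04 -1.24778232e-01  9.92184534e-01  4.07772933e-04] (array([ 0.3351635 , -0.17095298,  0.37299516]), array([ 0.29858377,  0.07709567, -0.95143757]))
(np.float64(323.124407718435), np.float64(191.74836371694175))
(np.float64(322.4437886359818), np.float64(172.556480532235))
```

View pics/w2.png

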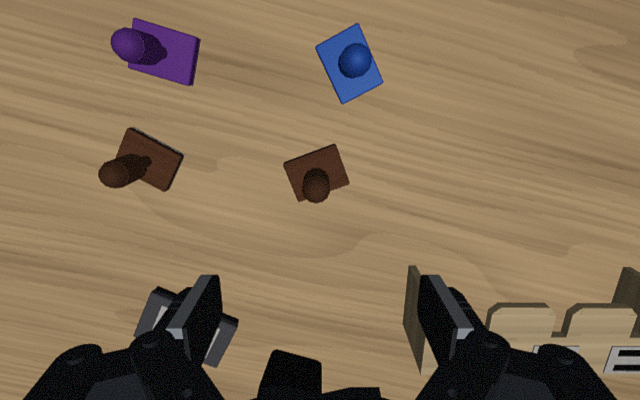

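Run:
```python
from h import *
c=np.load("pics/w2.npy",allow_pickle=True).item()
h=cv2.cvtColor(c["image"],cv2.COLOR_BGR2HSV)
m=((h[...,0]<12)&(h[...,2]<125)&(h[...,1]>70)).astype(np.uint8);m[250:]=0
k,l,st,ce=cv2.connectedComponentsWithStats(m)
for i in range(1,k):
    if st[i,4]>300:
        r=cv2.minAreaRect(np.argwhere(l==i)[:,::-1].astype(np.float32))
        print(st[i],ce[i],r, onz(c,*ce[i],.016))
for u,v in((316,185),):print("cap",onz(c,u,v,.078))
for u,v in((115,174),):print("capB",onz(c,u,v,.078))
print("mountA by corners",[onz(c,u,v,.016).round(4) for u,v in((284,164),(335,145),(349,183),(300,201))])
print("mountB by corners",[onz(c,u,v,.016).round(4) for u,v in((130,129),(183,155),(166,190))])
```

```text
[  98  128   84   63 1874] [141.06296692 162.04482391] ((139.6811981201172, 167.52066040039062), (69.28630065917969, 62.71664047241211), 28.300758361816406) [ 0.45255509 -0.33385395  0.016     ]
[ 284  144   65   58 1542] [315.95330739 173.22827497] ((317.02740478515625, 175.73973083496094), (48.92319869995117, 55.24342346191406), 69.44395446777344) [ 0.41938519 -0.15347782  0.016     ]
cap [ 0.4150906  -0.15389804  0.078     ]
capB [ 0.44845596 -0.3268028   0.078     ]
mountA by corners [array([ 0.418 , -0.1884,  0.016 ]), array([ 0.3857, -0.1416,  0.016 ]), array([ 0.4211, -0.1167,  0.016 ]), array([ 0.4536, -0.1628,  0.016 ])]
mountB by corners [array([ 0.421 , -0.3475,  0.016 ]), array([ 0.4344, -0.2922,  0.016 ]), array([ 0.4768, -0.3054,  0.016 ])]
```

Brown stamp A's cap is at (316,185) and its mount corners give a centre of (0.417, -0.153). The mount's long side runs at 125°, so I grip along it.

Emit:
send_rows(increments=[{"dx": 0, "dy": -0.2, "dz": -1.5, "roll": 0.8, "claw": 1}, {"dx": 0, "dy": -0.2, "dz": -3.2, "roll": 1.7, "claw": 1}, {"dx": 0, "dy": -0.2, "dz": -5, "roll": 2.6, "claw": 1}, {"dx": 0, "dy": -0.2, "dz": -6.5, "roll": 2.6, "claw": 1}, {"dx": 0, "dy": -0.2, "dz": -7.5, "roll": 2.6, "claw": 1}], grip_force=20)

```text
clock: 2.75
tcp_pos: [0.4159, -0.1513, 0.0422]
orientation: [-0.001, -0.304, 0.953, 0.001]
wrist_force: [0.1, -0.1, 0.3]
finger_gap: 0.0855
grip_force: 0.0
```

Emit:
send_rows(increments=[{"dx": 0, "dy": 0, "dz": 0, "roll": 0, "claw": -1}, {"dx": 0, "dy": 0, "dz": 0, "roll": 0, "claw": -1}, {"dx": 0, "dy": 0, "dz": 0, "roll": 0, "claw": -1}, {"dx": 0, "dy": 0, "dz": 0, "roll": 0, "claw": -1}, {"dx": 0, "dy": 0, "dz": 0, "roll": 0, "claw": -1}])

```text
clock: 3.38
tcp_pos: [0.418, -0.1539, 0.045]
orientation: [0.001, -0.303, 0.953, -0.001]
wrist_force: [0.7, 0.8, 6.0]
finger_gap: 0.0251
grip_force: 24.1
```

Emit:
send_rows(increments=[{"dx": 0, "dy": 0, "dz": 2, "roll": 0, "claw": -1}, {"dx": 0, "dy": 0, "dz": 4, "roll": 0, "claw": -1}, {"dx": 0.4, "dy": 2, "dz": 4.6, "roll": -0.8, "claw": -1}, {"dx": 0.8, "dy": 4, "dz": 4.6, "roll": -1.6, "claw": -1}, {"dx": 1.2, "dy": 6, "dz": 4.6, "roll": -2.6, "claw": -1}])

```text
clock: 4.0
tcp_pos: [0.447, -0.0023, 0.1593]
orientation: [0.0, -0.123, 0.992, -0.0]
wrist_force: [0.4, 0.3, -0.9]
finger_gap: 0.0253
grip_force: 23.7
```

Emit:
send_rows(increments=[{"dx": 0.4, "dy": 1.5, "dz": 0, "roll": 0, "claw": -1}, {"dx": 0.8, "dy": 3, "dz": 0, "roll": 0, "claw": -1}, {"dx": 0.8, "dy": 3, "dz": 0, "roll": 0, "claw": -1}, {"dx": 0.8, "dy": 3, "dz": -0.4, "roll": 0, "claw": -1}, {"dx": 0.8, "dy": 3, "dz": -0.8, "roll": 0, "claw": -1}])

```text
clock: 4.62
tcp_pos: [0.4663, 0.0707, 0.1379]
orientation: [-0.0, -0.125, 0.992, -0.0]
wrist_force: [-0.7, -0.5, -0.8]
finger_gap: 0.0253
grip_force: 23.6
```

Run:
```python
from h import *
s=get_state();print(s["clock"],s["tcp_pos"],s["wrist_force"],s["ft_torque"],s["finger_gap"])
o=[]
for n in("scene","top"):
    c=read_camera(n)
    u,v=map(int,proj(c,[.49,.08,.1])); o.append(cv2.resize(c["image"][v-60:v+60,u-75:u+75],(500,400),interpolation=cv2.INTER_CUBIC))
cv2.imwrite("pics/f1.png",np.vstack(o)[:, :][:800]); cv2.imwrite("pics/f1.png",cv2.resize(np.hstack(o),(800,320)))
```

```text
4.625 [0.46634174 0.07068712 0.13790858] [-0.65327281 -0.46928543 -0.82477272] [-0.00617213  0.01713383 -0.05224937] 0.025318355700575154
```

View pics/f1.png

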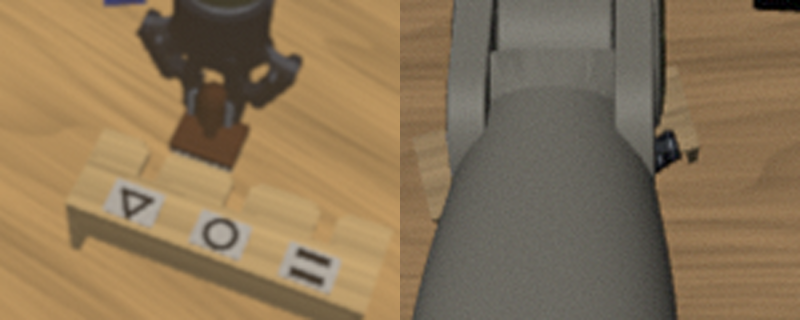

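Left panel: the stamp is held upright over the tooth between the triangle and ring notches. I'll roll it over against the plate's front edge.

Emit:
send_rows(increments=[{"dx": 0, "dy": 0, "dz": -0.36, "roll": 0, "claw": -1}, {"dx": -0.27, "dy": -0.07, "dz": -0.46, "roll": 0, "claw": -1}, {"dx": -0.54, "dy": -0.14, "dz": -0.6, "roll": 0, "claw": -1}, {"dx": -0.8, "dy": -0.21, "dz": -0.8, "roll": 0, "claw": -1}, {"dx": -1.08, "dy": -0.28, "dz": -1.0, "roll": 0, "claw": -1}])

```text
clock: 5.35
tcp_pos: [0.4415, 0.0642, 0.1149]
orientation: [0.002, -0.126, 0.992, -0.0]
wrist_force: [1.3, -0.4, 4.5]
finger_gap: 0.0252
grip_force: 25.8
```

Run:
```python
from h import *
s=get_state();print(s["clock"],s["tcp_pos"],s["wrist_force"],s["ft_torque"],s["finger_gap"])
c=read_camera("scene")
u,v=map(int,proj(c,[.49,.08,.1])); cv2.imwrite("pics/f2.png",cv2.resize(c["image"][v-60:v+60,u-75:u+75],(500,400),interpolation=cv2.INTER_CUBIC))
```

```text
5.35 [0.4414549  0.06423751 0.11489858] [ 1.26112473 -0.43245727  4.47205615] [ 0.00773002 -0.41944393 -0.0223239 ] 0.025185734918126312
```

View pics/f2.png

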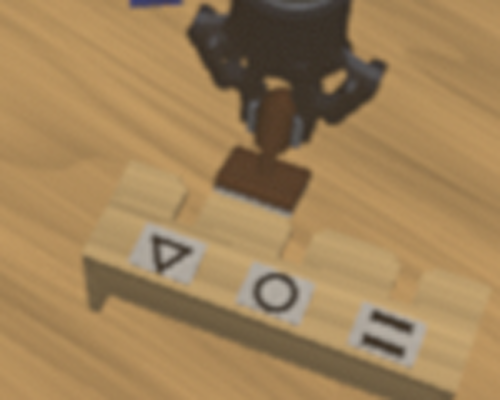

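Emit:
send_rows(increments=[{"dx": -0.23, "dy": -0.06, "dz": -0.24, "roll": 0, "claw": -1}, {"dx": -0.43, "dy": -0.11, "dz": -0.52, "roll": 0, "claw": -1}, {"dx": -0.58, "dy": -0.15, "dz": -0.8, "roll": 0, "claw": -1}, {"dx": -0.7, "dy": -0.18, "dz": -1.08, "roll": 0, "claw": -1}, {"dx": -0.77, "dy": -0.2, "dz": -1.44, "roll": 0, "claw": -1}])

```text
clock: 6.02
tcp_pos: [0.4197, 0.0595, 0.0771]
orientation: [-0.001, -0.126, 0.992, 0.0]
wrist_force: [-2.0, -2.4, 3.6]
finger_gap: 0.0256
grip_force: 25.1
```

Emit:
send_rows(increments=[{"dx": 0, "dy": 0, "dz": -0.28, "roll": 0, "claw": -1}, {"dx": 0, "dy": 0, "dz": -0.56, "roll": 0, "claw": -1}, {"dx": 0.04, "dy": 0.01, "dz": -0.76, "roll": 0, "claw": -1}, {"dx": 0.04, "dy": 0.01, "dz": -0.76, "roll": 0, "claw": -1}, {"dx": 0.04, "dy": 0.01, "dz": -0.76, "roll": 0, "claw": -1}])

```text
clock: 6.65
tcp_pos: [0.42, 0.0598, 0.0579]
orientation: [-0.002, -0.126, 0.992, 0.0]
wrist_force: [-5.1, -1.8, 0.1]
finger_gap: 0.0255
grip_force: 24.1
```

Run:
```python
from h import *
s=get_state();print(s["clock"],s["tcp_pos"],s["wrist_force"],s["ft_torque"],s["finger_gap"])
c=read_camera("scene")
u,v=map(int,proj(c,[.46,.08,.08])); cv2.imwrite("pics/f3.png",cv2.resize(c["image"][v-60:v+60,u-75:u+75],(500,400),interpolation=cv2.INTER_CUBIC))
```

```text
6.65 [0.42004049 0.05984263 0.0579167 ] [-5.13608091 -1.84535194  0.06119554] [-0.36181492  0.88638995 -0.12670432] 0.025504819787271208
```

View pics/f3.png

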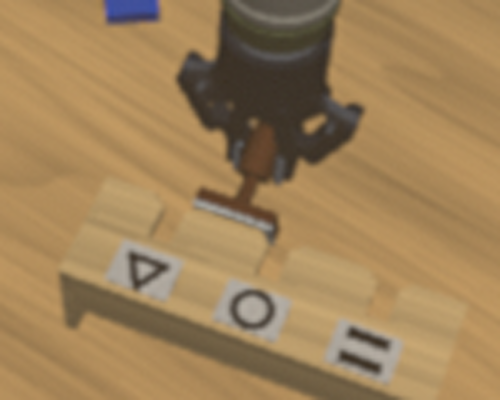

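The stamp is now mostly on its side, with the underside partly hidden by the plate. I'll back off and lift to read it.

Emit:
send_rows(increments=[{"dx": -0.4, "dy": -0.1, "dz": 0, "roll": 0, "claw": -1}, {"dx": -0.6, "dy": -0.15, "dz": 1, "roll": 0, "claw": -1}, {"dx": -0.6, "dy": -0.15, "dz": 2.4, "roll": 0, "claw": -1}, {"dx": -0.6, "dy": -0.15, "dz": 3, "roll": 0, "claw": -1}, {"dx": -0.6, "dy": -0.15, "dz": 3, "roll": 0, "claw": -1}])

```text
clock: 7.32
tcp_pos: [0.4081, 0.0562, 0.135]
orientation: [0.002, -0.126, 0.992, -0.0]
wrist_force: [-0.5, -0.6, -1.1]
finger_gap: 0.0251
grip_force: 23.9
```

Run:
```python
from h import *
s=get_state();print(s["clock"],s["tcp_pos"],s["wrist_force"],s["ft_torque"],s["finger_gap"])
o=[]
c=read_camera("scene");np.save("pics/f4.npy",c,allow_pickle=True)
t=s["tcp_pos"]; 
u,v=map(int,proj(c,[t[0]+.05,t[1]+.015,t[2]+.02])); print(u,v);o.append(cv2.resize(c["image"][v-40:v+40,u-50:u+50],(500,400),interpolation=cv2.INTER_CUBIC))
w=read_camera("wrist")
o.append(cv2.resize(w["image"][150:400,160:472],(500,400)))
cv2.imwrite("pics/f4.png",cv2.resize(np.hstack(o),(800,320)))
```

```text
7.325 [0.4080546  0.05617966 0.13501062] [-0.48126911 -0.58949474 -1.0711473 ] [-0.03005813  0.02421538 -0.03350284] 0.025102982173332438
338 175
```

View pics/f4.png

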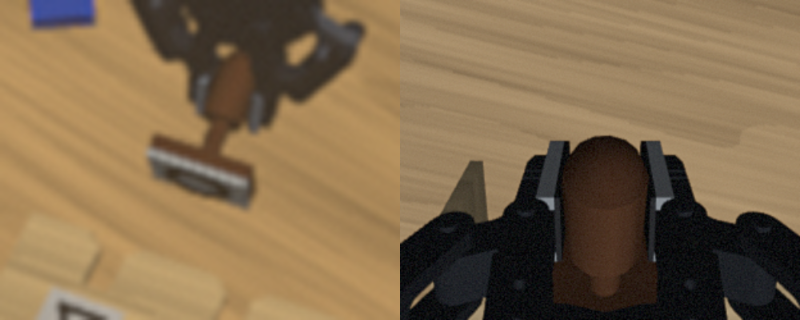

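Run:
```python
from h import *
c=np.load("pics/f4.npy",allow_pickle=True).item()
g=np.array([.408,.0562,.154]);ex=np.array([.9686,.2487,0]);ey=np.array([-.2487,.9686,0]);ez=np.array([0,0,1])
to=lambda p:(np.array(proj(c,p))-[338-50,175-40])*4
for th in(50,60,70,80,90,100):
    q=np.radians(th);a=np.sin(q)*ex-np.cos(q)*ez;b=np.cos(q)*ex+np.sin(q)*ez
    print(th,*[to(g+64*.001*a+x*.001*b+y*.001*ey).round() for x,y in((0,0),(23,-30),(23,30),(-23,-30),(-23,30))],"cap",to(g-.023*a).round())
im=c["image"];p=cv2.resize(im[160:195,318:358],None,fx=12,fy=12,interpolation=cv2.INTER_CUBIC)
p=cv2.normalize(p,None,0,255,cv2.NORM_MINMAX);cv2.imwrite("pics/die.png",p)
g_=cv2.cvtColor(im[165:190,322:354],cv2.COLOR_BGR2GRAY)
print("\n".join(" ".join("%3d"%x for x in r) for r in g_))
```

```text
50 [197. 199.] [141. 186.] [239. 219.] [157. 180.] [251. 212.] cap [242.  56.]
60 [194. 199.] [139. 179.] [239. 212.] [152. 186.] [247. 219.] cap [243.  57.]
70 [192. 196.] [139. 168.] [240. 202.] [147. 189.] [243. 222.] cap [244.  59.]
80 [191. 189.] [140. 155.] [242. 189.] [143. 189.] [241. 222.] cap [244.  61.]
90 [192. 179.] [143. 139.] [246. 173.] [141. 185.] [239. 219.] cap [243.  65.]
100 [193. 167.] [147. 121.] [250. 155.] [139. 178.] [239. 212.] cap [243.  70.]
147 148 150 149 147 145 146 148 149 149 149 145 144 143 146 142 134 112  83  68  70  71  67  60  60  63  75  79  76  82  79  61
145 147 147 149 150 148 147 145 146 148 148 149 147 145 143 143 143 129  97  74  73  72  69  61  55  66  94 101  81  82  86  85
147 146 148 145 143 141 145 147 145 146 146 148 148 147 146 144 140 120  85  71  72  73  73  77  82  95 118 122  98  91 105 121
147 147 147 139 122 113 122 134 138 141 144 144 147 148 149 146 132 101  73  70  71  73  85 107 119 126 138 136 122 116 124 138
146 147 145 128  93  77  83  92 105 120 129 133 139 143 148 147 128  87  69  71  72  75  99 128 137 139 140 140 1
[... 1874 characters left out ...]
 108 103  97  86  76  73  76  83  87  83  80  88 115 138 143
146 142 140 140 138 139 143 145 146 147 147 146 146 145 144 144 143 144 145 138 127 119 111 101  95  90  86  88 106 131 143 143
150 148 145 141 139 138 136 139 142 145 145 146 147 145 145 143 143 146 147 149 148 148 144 133 122 114 102 101 121 142 145 142
152 152 148 146 142 140 138 137 139 140 144 145 146 147 146 146 143 142 143 146 148 151 152 150 147 143 131 125 136 147 147 145
153 153 151 150 147 145 141 139 137 136 138 140 143 144 145 146 146 146 146 143 143 145 147 149 152 151 149 147 147 149 148 149
153 152 153 153 151 149 146 143 140 138 137 137 138 141 142 145 147 148 148 146 144 144 144 144 146 149 151 151 151 151 150 149
```

The die shows a closed dark ellipse with a brighter middle, so I read it as the ring, tilted about 75°. To be sure of both, I'll push it past horizontal on the plate's top and read again.

Emit:
send_rows(increments=[{"dx": 0.6, "dy": 0.15, "dz": 0, "roll": 0, "claw": -1}, {"dx": 1.08, "dy": 0.28, "dz": -0.6, "roll": 0, "claw": -1}, {"dx": 1.08, "dy": 0.28, "dz": -1.2, "roll": 0, "claw": -1}, {"dx": 1.04, "dy": 0.27, "dz": -1.8, "roll": 0, "claw": -1}, {"dx": 1.0, "dy": 0.26, "dz": -2.4, "roll": 0, "claw": -1}])

```text
clock: 8.05
tcp_pos: [0.4313, 0.0627, 0.0721]
orientation: [-0.001, -0.126, 0.992, 0.0]
wrist_force: [-2.7, -1.6, 3.5]
finger_gap: 0.0251
grip_force: 24.5
```

Emit:
send_rows(increments=[{"dx": 0, "dy": 0, "dz": 0, "roll": 0, "claw": -1}, {"dx": -0.2, "dy": -0.05, "dz": 1.2, "roll": 0, "claw": -1}, {"dx": -0.4, "dy": -0.1, "dz": 2, "roll": 0, "claw": -1}, {"dx": -0.4, "dy": -0.1, "dz": 2, "roll": 0, "claw": -1}, {"dx": -0.4, "dy": -0.1, "dz": 2, "roll": 0, "claw": -1}])

```text
clock: 8.68
tcp_pos: [0.4217, 0.0602, 0.1231]
orientation: [-0.0, -0.126, 0.992, 0.0]
wrist_force: [0.4, -0.2, -1.0]
finger_gap: 0.0252
grip_force: 24.2
```

Run:
```python
from h import *
s=get_state();print(s["clock"],s["tcp_pos"],s["wrist_force"],s["finger_gap"])
c=read_camera("scene");np.save("pics/f5.npy",c,allow_pickle=True)
g=s["tcp_pos"]+[0,0,.019];ex=np.array([.9686,.2487,0])
u,v=map(int,proj(c,g+.06*ex));print(u,v)
g_=cv2.cvtColor(c["image"][v-18:v+16,u-17:u+17],cv2.COLOR_BGR2GRAY)
print("\n".join(" ".join("%3d"%x for x in r) for r in g_))
```

```text
8.675 [0.42169744 0.06024158 0.12309623] [ 0.40094734 -0.24621206 -1.03759756] 0.025246881746737823
334 186
153 149 148 145 146 147 147 141 128 111  97  83  76  71  69  69  66  68  71  70  65  61  63  66  68  67  64  62  62  62  60  66  80  80
151 153 150 150 147 146 146 144 142 140 130 119 113  98  84  77  74  69  71  70  66  64  64  68  69  69  67  61  63  61  59  68  80  80
151 150 151 152 151 149 145 137 129 128 135 143 142 131 121 113  99  84  78  73  69  66  68  68  67  68  66  62  60  62  65  74  84  78
152 151 150 150 151 151 148 136 121 117 122 127 130 136 143 143 132 119 114 100  85  78  73  69  70  67  66  64  63  68  72  78  84  78
149 152 151 150 150 151 148 136 121 118 118 118 120 123 127 131 138 144 144 131 121 112  99  85  78  74  69  67  67  71  72  74  80  72
143 146 149 151 152 150 145 133 120 118 120 119 119 114 108 107 108 115 120 127 140 143 132 121 113  99  84  79  72  72  69  69  72  67
142 143 144 147 151 151 144 129 121 120 120 116 107  94  79  67  65  67  71  87 105 119 131 143 143 132 121 112  99  85  78  74  70  68
146 143 142 142 145 148 141 127 119 118 
[... 2931 characters left out ...]
 138 139 141 142 145
154 157 158 159 157 154 150 147 143 144 143 144 144 146 146 149 150 151 152 151 150 149 148 148 149 148 146 143 140 139 139 139 139 141
150 154 159 161 160 158 157 155 153 151 147 145 145 145 146 145 147 150 151 152 152 151 150 147 147 147 148 147 145 142 139 138 139 139
149 153 160 164 163 161 159 159 158 157 155 151 150 149 147 145 146 146 148 150 151 151 150 149 148 148 147 147 148 147 144 142 140 141
147 153 161 164 164 164 162 162 159 160 158 158 157 155 153 150 149 147 147 146 149 150 150 150 150 149 148 148 148 147 147 146 145 143
148 153 158 159 161 163 164 165 164 163 162 161 159 159 159 158 156 154 152 150 149 149 149 150 150 150 149 148 147 146 147 147 148 145
```

Unmistakable closed ring, tilted past horizontal. This is stamp_ring, so it goes to the middle notch. I'll bring it upright by hooking the mount under the plate at that notch and raising it.

Emit:
send_rows(increments=[{"dx": -0.7, "dy": 0.6, "dz": 0, "roll": 0, "claw": -1}, {"dx": -1.25, "dy": 1.33, "dz": -0.5, "roll": 0, "claw": -1}, {"dx": -1.25, "dy": 1.33, "dz": -2.4, "roll": 0, "claw": -1}, {"dx": -1.25, "dy": 1.33, "dz": -4.28, "roll": 0, "claw": -1}, {"dx": -0.54, "dy": 1.51, "dz": -4.28, "roll": 0, "claw": -1}])

```text
clock: 9.35
tcp_pos: [0.4009, 0.0984, 0.0127]
orientation: [-0.006, -0.126, 0.992, 0.001]
wrist_force: [0.5, -0.7, -0.6]
finger_gap: 0.0251
grip_force: 24.1
```

Emit:
send_rows(increments=[{"dx": 0.4, "dy": 0.1, "dz": 0, "roll": 0, "claw": -1}, {"dx": 0.7, "dy": 0.18, "dz": 0, "roll": 0, "claw": -1}, {"dx": 0.7, "dy": 0.18, "dz": 0.4, "roll": 0, "claw": -1}, {"dx": 0.7, "dy": 0.18, "dz": 0.8, "roll": 0, "claw": -1}, {"dx": 0.7, "dy": 0.18, "dz": 1.1, "roll": 0, "claw": -1}])

```text
clock: 9.98
tcp_pos: [0.4188, 0.1022, 0.0426]
orientation: [-0.006, -0.126, 0.992, 0.0]
wrist_force: [-9.3, -0.7, -4.3]
finger_gap: 0.0253
grip_force: 23.6
```

```bash
cat >> h.py <<'E'
O=np.array([.5059,.1231]);EX=np.array([.9686,.2487]);EY=np.array([-.2487,.9686])
def st():
    s=get_state();p=s["tcp_pos"];d=p[:2]-O;f=s["wrist_force"]
    print("t %.2f rackx %.1f racky %.1f X %.1f z %.1f  F rack %.1f %.1f %.1f T %s gap %.1f"%(s["clock"],1e3*d@EX,1e3*d@EY,1e3*d@EX+35,1e3*p[2],f[:2]@EX,f[:2]@EY,f[2],s["ft_torque"].round(2),1e3*s["finger_gap"]))
    return s
E
python3 -c "
from h import *
st()"
```

```text
t 9.97 rackx -89.6 racky 1.4 X -54.6 z 42.6  F rack -9.1 1.7 -4.3 T [-0.3   1.97 -0.08] gap 25.3
```

Emit:
send_rows(increments=[{"dx": -0.4, "dy": -0.1, "dz": -0.4, "roll": 0, "claw": -1}, {"dx": -1.4, "dy": -0.36, "dz": 0, "roll": 0, "claw": -1}, {"dx": -1.4, "dy": -0.36, "dz": 2, "roll": 0, "claw": -1}, {"dx": -1.4, "dy": -0.36, "dz": 3.6, "roll": 0, "claw": -1}, {"dx": -1.4, "dy": -0.36, "dz": 3.6, "roll": 0, "claw": -1}])

```text
clock: 10.6
tcp_pos: [0.3936, 0.0935, 0.1376]
orientation: [0.004, -0.126, 0.992, -0.0]
wrist_force: [1.2, 0.6, -1.2]
finger_gap: 0.0253
grip_force: 23.8
```

```bash
cat >> h.py <<'E'
from scipy.optimize import least_squares
def theta(c,g,u,v):
    def f(x):
        a=np.array([*(np.sin(x[0])*EX),-np.cos(x[0])]);return np.array(proj(c,g+x[1]*a))-[u,v]
    r=least_squares(f,[1.6,.064]);return np.degrees(r.x[0]),r.x[1]*1e3,r.cost
E
python3 - <<'E'
from h import *
c=np.load("pics/f5.npy",allow_pickle=True).item()
print(theta(c,np.array([.4217,.0602,.1421]),336,180.5))
s=st();c=read_camera("scene");np.save("pics/f6.npy",c,allow_pickle=True)
g=s["tcp_pos"]+[0,0,.019]
u,v=map(int,proj(c,g+.06*np.array([*EX,0])));print(u,v)
g_=cv2.cvtColor(c["image"][v-26:v+14,u-17:u+17],cv2.COLOR_BGR2GRAY)
print("\n".join("".join("%3d"%(x//4) for x in r) for r in g_))
E
```

```text
(np.float64(101.70551180807337), np.float64(51.380565834004344), np.float64(1.9794981358019476e-24))
t 10.60 rackx -116.1 racky -0.7 X -81.1 z 137.6  F rack 1.3 0.2 -1.2 T [-0.06 -0.02 -0.01] gap 25.3
354 181
 36 36 36 36 36 35 35 35 36 36 36 36 37 36 30 20 13 13 13 13 13 13 13 14 16 17 17 18 18 18 18 16 13 12
 37 37 36 36 36 36 35 35 35 35 35 36 36 36 32 23 14 13 13 14 14 13 14 15 17 17 17 18 18 18 18 16 13 13
 37 37 37 36 36 36 36 35 35 35 35 35 36 36 33 24 15 14 16 18 16 14 15 16 17 17 18 18 18 17 17 16 14 13
 36 36 37 37 36 36 36 36 36 35 35 35 35 35 31 21 14 16 21 21 16 15 15 17 17 18 18 18 18 18 17 15 14 13
 36 36 36 36 36 36 36 36 36 36 36 35 35 35 30 19 13 17 21 20 15 15 16 17 17 18 18 18 18 17 16 15 14 13
 36 36 36 36 36 36 37 36 36 36 36 36 36 35 30 19 14 18 20 18 15 15 16 17 18 18 18 18 17 17 16 15 14 13
 36 36 36 35 35 35 36 36 36 36 36 36 36 35 28 17 14 18 20 17 15 15 16 16 16 18 18 18 17 16 16 17 18 16
 35 36 36 36 35 35 35 36 35 33 33 35 36 35 28 17 14 18 20 17 15 15 15 15 15 15 16 16 17 16 16 18 21 19
 35 35 35 36 36 35 36 34 30 25 25 29 32 33 29 21 17 19 19 16 14 14 
[... 2528 characters left out ...]
5 36 36 37 37 37 37 37 37 36 37 36 36 35 35 35 35 35 35 35 35 34 34 33 33 33 33 33
 36 36 36 37 36 36 35 35 36 36 36 37 37 37 37 37 37 37 37 36 36 35 35 35 35 35 35 35 34 34 34 33 33 33
 35 35 36 36 36 36 36 35 35 35 35 36 36 37 38 38 37 36 37 37 37 36 35 35 35 35 36 36 35 35 34 34 34 33
 34 35 35 36 36 36 36 36 35 35 35 36 36 36 37 37 38 37 37 37 37 37 36 36 35 35 35 35 36 35 35 34 34 34
 34 34 34 34 35 35 36 36 36 36 35 35 35 35 36 36 37 38 38 37 37 37 37 37 36 36 35 35 35 35 36 35 35 35
 35 34 33 33 34 34 35 35 36 36 36 36 36 35 35 35 36 37 37 38 37 37 37 36 37 37 36 35 35 35 35 36 35 35
 36 36 35 34 33 34 34 35 35 35 36 36 36 36 36 35 35 35 36 36 37 38 37 37 37 37 37 36 36 35 35 35 36 36
```

Run:
```python
from h import *
c=np.load("pics/f6.npy",allow_pickle=True).item()
print(theta(c,np.array([.3936,.0935,.1566]),355.8,177))
for L in(48,52,56,60):
  for th in(70,80,90,100):
    q=np.radians(th);a=np.array([*(np.sin(q)*EX),-np.cos(q)]);print(L,th,np.round(proj(c,np.array([.3936,.0935,.1566])+L/1000*a),1))
```

```text
(np.float64(95.34671847983958), np.float64(49.576647068263114), np.float64(4.0389678347315804e-28))
48 70 [355.6 180.8]
48 80 [355.6 179.5]
48 90 [355.8 177.7]
48 100 [356.3 175.3]
52 70 [355.  182.4]
52 80 [355. 181.]
52 90 [355.2 179.1]
52 100 [355.7 176.5]
56 70 [354.4 184. ]
56 80 [354.4 182.6]
56 90 [354.6 180.4]
56 100 [355.2 177.7]
60 70 [353.8 185.6]
60 80 [353.8 184.1]
60 90 [354.1 181.8]
60 100 [354.6 178.9]
```

Emit:
send_rows(increments=[{"dx": 0, "dy": 0, "dz": -2.2, "roll": 0, "claw": -1}, {"dx": 0, "dy": 0.03, "dz": -4.46, "roll": 0, "claw": -1}, {"dx": 0.6, "dy": 0.18, "dz": -4.46, "roll": 0, "claw": -1}, {"dx": 1.2, "dy": 0.34, "dz": -4.46, "roll": 0, "claw": -1}, {"dx": 1.78, "dy": 0.49, "dz": -4.46, "roll": 0, "claw": -1}])

```text
clock: 11.28
tcp_pos: [0.4385, 0.106, 0.0247]
orientation: [0.002, -0.126, 0.992, -0.0]
wrist_force: [-0.7, 0.1, -2.2]
finger_gap: 0.0253
grip_force: 23.6
```

```bash
python3 -c "
from h import *
st()"
```

```text
t 11.28 rackx -69.5 racky 0.2 X -34.5 z 24.7  F rack -0.6 0.3 -2.2 T [-0.09  0.28  0.01] gap 25.3
```

Free entry under the plate. Now I raise to swing the mount down.

Emit:
send_rows(increments=[{"dx": 0, "dy": 0, "dz": 0.5, "roll": 0, "claw": -1}, {"dx": -0.04, "dy": -0.01, "dz": 1.0, "roll": 0, "claw": -1}, {"dx": -0.06, "dy": -0.01, "dz": 1.4, "roll": 0, "claw": -1}, {"dx": 0.04, "dy": 0.01, "dz": 1.76, "roll": 0, "claw": -1}, {"dx": 0.19, "dy": 0.05, "dz": 2.1, "roll": 0, "claw": -1}])

```text
clock: 11.9
tcp_pos: [0.4389, 0.1066, 0.0757]
orientation: [-0.001, -0.126, 0.992, -0.0]
wrist_force: [-0.4, -2.3, -7.1]
finger_gap: 0.0255
grip_force: 28.1
```

Run:
```python
from h import *
s=st();c=read_camera("scene");np.save("pics/f7.npy",c,allow_pickle=True)
g=s["tcp_pos"]+[0,0,.019]
u,v=map(int,proj(c,g));print(u,v)
h=cv2.cvtColor(c["image"][v-24:v+26,u-30:u+30],cv2.COLOR_BGR2HSV)
# chars: # brown, . plate/desk, ' ' other
for r in h: print("".join("B" if (p[0]<13 and p[1]>90 and p[2]<130) else("k" if p[2]<70 else("g" if p[1]<60 else ("." if p[2]<170 else ",")) ) for p in r))
```

```text
t 11.90 rackx -69.0 racky 0.7 X -34.0 z 75.7  F rack -0.9 -2.1 -7.1 T [-0.54  0.43 -0.07] gap 25.5
354 192
,,,,..kkkkkkgkkkkkkkkkkkkkkkkkkkkkkkkkkkkkkkkkkkkkkk..,,,,,,
,,,,..kkkkkkggkkkkkkkkkkkkkkkkkkkkkkkkkkkkkkkkkkkkk..,,,,,,,
,,,,..kkkkkggggkkkkkkkkkkkkkkkkkkkkkkkkkkkkkkkkkkkk...,,,,,,
,,,,...kkkkggggkkkkkkkkkkkkkkkkkkkkkkkkkkkkkkkkkkkkk..,,,,,,
,,,,,...kkkgggkkkkkkkkkkkkkkkkkkkkkkkkkkkkkkkkkkkkkk...,,,,,
,,,,,,..kkkkkkkkkkkkkkkkkkkkkkkkkkkkkkkkkkkkkkkkkkkk...,,,,,
,,,,,,...kkkkkkkkkkkkkkkkkkkkkkkkkkkkkkkkkkkkkkkkkkkg..,,,,,
,,,,,,,..kkkkkkkkkkk..kkkkkkkkkkkkkkkkkkkkkkkkkkkkkgg...,,,,
,,,,,,,...kkkkkkkkk....kkkkkkkkkkkkkkkkkkkkkkkkkkkkggg...,,.
,,,,,,,,..kkkkkkkkk....kkkkkkkkkkkkkkkkkkkkkkkkkkkkkgggg....
,,,,,,,,...kkkkkkkkk...kkkkkkkkkkkkkkkkkkkkkkkkkkkkkgggggg.g
,,,,,,,,,...kkkkkkkkkkkkkkkkkkkkkkkkkkkkkkkkkkkkkkkkkggggggg
,,,,,,,,,,..kkkkkkkkkkkkkkkkkkkkkkkkkkkkkkkkkkkk....kggggggg
,,,,,,,,,,...kkkkkkkkkkkkk...kkkkkkkkkkkkkkkkk.......kkggggg
,,,,,,,,,,,..kkkkkkkkkkkkk....k.kkkkkkkkkkkk.........kkkkggg
,,,,,,,,,,,...kkkkkkkkkkkkg.......kkkkkkkkkk........gggkkkkg
..,,,,,,,,,,.....
[... 1356 characters left out ...]
..........,,,,,,,,,,,,,,,,,,,
,,,,,,,,,,,,,,,,,,,,.....................,,,,,,,,,,,,,,,,,,,
,,,,,,,,,,,,,,,,,,,,.....................,,,,,,,,,,,,,,,,,,,
,,,,,,,,,,,,,,,,,,,,.....................,,,,,,,,,,,,,,,,,,,
,,,,,,,,,,,,,,,,,,,.........,,,,,,,......,,,,,,,,,,,,,,,,,,,
,,,,,,,,,,,,,,,,,,,........,,,,,,,,,,,..,,,,,,,,,,,,,,,,,,,,
,,,,,,,,,,,,,,,,,,..g......,,,,,,,,,,,,,,,,,,,,,,,,,,,,,,,,,
,,,,,,,,,,,,,,,,,...gggg...,,,,,,,,,,,,,,,,,,,,,,,,,,,,,,,,,
,,,,,,,,,,,,,,,,,..,,.ggg.,,,,,,,,,,,,,,,,,,,,,,,,,,,,,,,,,,
,,,,,,,,,,,,,,,,..,,,,,..,,,,,,,,,,,,,,,,,,,,,,,,,,,,,,,,,,,
,,,,,,,,,,,,,,,,..,,,,,,,,,,,,,,,,,,,,,,,,,,,,,,,,,,,,,,,,,,
,,,,,,,,,,,,,,,,..,,,,,,,,,,,,,,,,,,,,,,,,,,,,,,,,,,,,,,,,,,
```

Emit:
send_rows(increments=[{"dx": 0.23, "dy": 0.05, "dz": 0.28, "roll": 0, "claw": -1}, {"dx": 0.5, "dy": 0.11, "dz": 0.48, "roll": 0, "claw": -1}, {"dx": 0.7, "dy": 0.16, "dz": 0.6, "roll": 0, "claw": -1}, {"dx": 0.85, "dy": 0.2, "dz": 0.7, "roll": 0, "claw": -1}, {"dx": 0.85, "dy": 0.2, "dz": 0.84, "roll": 0, "claw": -1}])

```text
clock: 12.58
tcp_pos: [0.463, 0.1125, 0.0959]
orientation: [0.001, -0.126, 0.992, 0.001]
wrist_force: [8.2, 3.2, -20.6]
finger_gap: 0.0253
grip_force: 26.3
```

Run:
```python
from h import *
s=st();c=read_camera("scene");w=read_camera("wrist");np.save("pics/f8.npy",[c,w],allow_pickle=True)
g=s["tcp_pos"]+[0,0,.019]
u,v=map(int,proj(c,g))
a=cv2.resize(c["image"][v-35:v+45,u-50:u+50],(500,400),interpolation=cv2.INTER_CUBIC)
cv2.imwrite("pics/f8.png",cv2.resize(np.hstack([a,cv2.resize(w["image"][150:400,160:472],(500,400))]),(800,320)))
```

```text
t 12.57 rackx -44.2 racky 0.4 X -9.2 z 95.9  F rack 8.8 1.1 -20.6 T [ 0.44 -1.16  0.06] gap 25.3
```

View pics/f8.png

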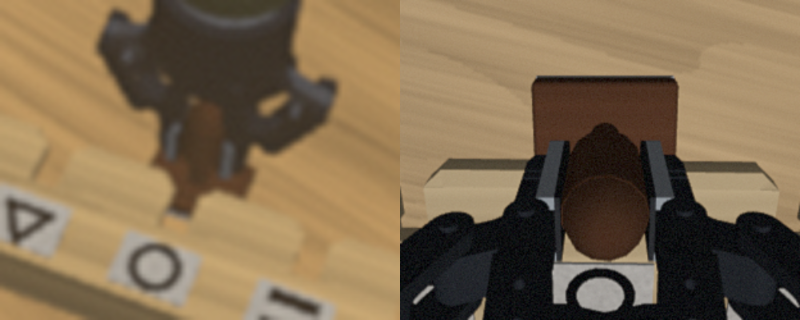

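Run:
```python
from h import *
c,w=np.load("pics/f8.npy",allow_pickle=True)
g=np.array([.463,.1125,.1149])
for L in(50,58):
 for th in(-30,-20,-10,0,10,20,30):
    q=np.radians(th);a=np.array([*(np.sin(q)*EX),-np.cos(q)]);b=np.array([*(np.cos(q)*EX),np.sin(q)]);y=np.array([*EY,0])
    P=lambda z,x,yy:np.round(proj(w,g+(L-z)*1e-3*a+x*1e-3*b+yy*1e-3*y))
    print(L,th,"rear top",P(16,-23,-30),P(16,-23,30),"rear bot",P(0,-23,-30),"cap",P(76,0,0),P(82,0,0))
# plate corners check
for y in(-16,-64,16,64): p=O-.035*EX+y*1e-3*EY; print(y,np.round(proj(w,[*p,.085])),np.round(proj(w,[*p,.076])))
```

```text
50 -30 rear top [249. 203.] [389. 203.] rear bot [254. 177.] cap [319. 366.] [319. 384.]
50 -20 rear top [252. 206.] [385. 206.] rear bot [257. 185.] cap [319. 362.] [319. 379.]
50 -10 rear top [255. 212.] [383. 212.] rear bot [260. 196.] cap [319. 354.] [319. 369.]
50 0 rear top [257. 219.] [380. 219.] rear bot [262. 208.] cap [319. 344.] [319. 357.]
50 10 rear top [259. 228.] [379. 228.] rear bot [264. 222.] cap [319. 333.] [319. 343.]
50 20 rear top [261. 239.] [377. 239.] rear bot [266. 236.] cap [319. 320.] [319. 326.]
50 30 rear top [262. 250.] [376. 250.] rear bot [266. 252.] cap [319. 306.] [319. 308.]
58 -30 rear top [252. 189.] [386. 189.] rear bot [256. 165.] cap [319. 344.] [319. 361.]
58 -20 rear top [255. 195.] [383. 195.] rear bot [259. 176.] cap [319. 341.] [319. 356.]
58 -10 rear top [258. 203.] [380. 203.] rear bot [262. 189.] cap [319. 336.] [319. 349.]
58 0 rear top [260. 213.] [378. 213.] rear bot [265. 203.] cap [319. 329.] [319. 340.]
58 10 rear top [262. 225.] [376. 225.] rear bot [266. 219.] cap [319. 321.] [319. 330.]
58 20 rear top [263. 237.] [375. 237.] rear bot [268. 235.] cap [319. 313.] [319. 318.]
58 30 rear top [264. 251.] [374. 251.] rear bot [268. 252.] cap [319. 304.] [319. 306.]
-16 [287. 281.] [288. 272.]
-64 [192. 281.] [198. 272.]
16 [350. 281.] [348. 272.]
64 [444. 281.] [438. 272.]
```

The last picture shows the ring stamp about upright, with its neck at the mouth of the ring notch and the mount under the plate. The model projection agrees, so I slide it in.

Emit:
send_rows(increments=[{"dx": 0, "dy": 0, "dz": -0.24, "roll": 0, "claw": -1}, {"dx": 0.2, "dy": 0.05, "dz": -0.24, "roll": 0, "claw": -1}, {"dx": 0.4, "dy": 0.1, "dz": -0.24, "roll": 0, "claw": -1}, {"dx": 0.6, "dy": 0.15, "dz": -0.24, "roll": 0, "claw": -1}, {"dx": 0.6, "dy": 0.15, "dz": -0.24, "roll": 0, "claw": -1}])

```text
clock: 13.3
tcp_pos: [0.4769, 0.1157, 0.0906]
orientation: [0.0, -0.126, 0.992, 0.0]
wrist_force: [-0.5, -0.9, -2.5]
finger_gap: 0.0252
grip_force: 27.8
```

```bash
python3 -c "
from h import *
st()"
```

```text
t 13.30 rackx -30.0 racky 0.1 X 5.0 z 90.6  F rack -0.7 -0.8 -2.5 T [ 0.   -0.05  0.04] gap 25.2
```

Emit:
send_rows(increments=[{"dx": 0.25, "dy": 0.06, "dz": 0, "roll": 0, "claw": -1}, {"dx": 0.5, "dy": 0.13, "dz": 0, "roll": 0, "claw": -1}, {"dx": 0.75, "dy": 0.19, "dz": 0, "roll": 0, "claw": -1}, {"dx": 0.92, "dy": 0.23, "dz": 0, "roll": 0, "claw": -1}, {"dx": 0.92, "dy": 0.23, "dz": 0, "roll": 0, "claw": -1}])

```text
clock: 13.92
tcp_pos: [0.4995, 0.1214, 0.0902]
orientation: [0.0, -0.126, 0.992, 0.0]
wrist_force: [0.1, 0.1, -0.6]
finger_gap: 0.0253
grip_force: 27.8
```

```bash
python3 -c "
from h import *
st()"
```

```text
t 13.93 rackx -6.6 racky -0.0 X 28.4 z 90.2  F rack 0.1 0.0 -0.6 T [-0.    0.02 -0.04] gap 25.3
```

Emit:
send_rows(increments=[{"dx": 0, "dy": 0, "dz": -0.1, "roll": 0, "claw": -1}, {"dx": 0, "dy": 0, "dz": -0.1, "roll": 0, "claw": -0.1}, {"dx": 0, "dy": 0, "dz": -0.1, "roll": 0, "claw": 0.1}, {"dx": 0, "dy": 0, "dz": -0.1, "roll": 0, "claw": 0.1}, {"dx": 0, "dy": 0, "dz": -0.1, "roll": 0, "claw": 0.1}])

```text
clock: 14.55
tcp_pos: [0.4992, 0.1214, 0.0879]
orientation: [0.0, -0.126, 0.992, 0.0]
wrist_force: [0.2, -0.1, -0.5]
finger_gap: 0.0467
grip_force: 0.0
```

Emit:
send_rows(increments=[{"dx": 0, "dy": 0, "dz": 0.6, "roll": 0, "claw": 0.1}, {"dx": 0, "dy": 0, "dz": 1.6, "roll": 0, "claw": 0.1}, {"dx": 0, "dy": 0, "dz": 3, "roll": 0, "claw": 0.1}, {"dx": 0, "dy": 0, "dz": 4.5, "roll": 0, "claw": 0.1}, {"dx": -1, "dy": -0.6, "dz": 5, "roll": 0, "claw": 0.5}])

```text
clock: 15.18
tcp_pos: [0.4766, 0.1067, 0.2165]
orientation: [0.003, -0.127, 0.992, -0.0]
wrist_force: [-0.8, -0.2, 0.5]
finger_gap: 0.0633
grip_force: 0.0
```

Run:
```python
from h import *
s=st();c=read_camera("scene");np.save("pics/f9.npy",c,allow_pickle=True)
h=cv2.cvtColor(c["image"],cv2.COLOR_BGR2HSV)
m=((h[...,0]<13)&(h[...,1]>100)&(h[...,2]<120)).astype(np.uint8)
k,l,stt,ce=cv2.connectedComponentsWithStats(m)
for i in range(1,k):
    if stt[i,4]>40 and 200<ce[i][0]<420 and 90<ce[i][1]<280: print(stt[i],ce[i].round(1))
H=np.array([.4991,.1214])
for th in(-15,0,15):
    q=np.radians(th);ax=np.array([*(np.sin(q)*-EX),np.cos(q)])
    print(th,[np.round(proj(c,np.array([*H,.085])+z*ax),1) for z in(0,.018,.036,.047)])
u,v=map(int,proj(c,[*H,.1]))
for r in h[v-22:v+16,u-20:u+20]: print("".join("B" if (p[0]<13 and p[1]>100 and p[2]<120) else("k" if p[2]<70 else("g" if p[1]<60 else ("." if p[2]<170 else ",")) ) for p in r))
print(u,v)
```

```text
t 15.18 rackx -32.4 racky -8.6 X 2.6 z 216.5  F rack -0.8 0.0 0.5 T [-0.06  0.01 -0.03] gap 63.3
-15 [array([344.7, 215.5]), array([344.6, 213.4]), array([344.4, 211.3]), array([344.3, 209.9])]
0 [array([344.7, 215.5]), array([345.3, 211.6]), array([345.8, 207.7]), array([346.2, 205.2])]
15 [array([344.7, 215.5]), array([345.9, 210.1]), array([347.2, 204.6]), array([348. , 201.2])]
,,,,,,,,....,,,,,,,,,,,,,,,,,,,,,,,,,,,,
,,,,,,,,,....,,,,,,,,,,,,,,,,,,,,,,,,,,,
,,,,,,,,,,,....,,,,,,,,,,,,,,,,,,,,,,,,,
,,,,,,,,,,,,,....,,,,,,,,,,,,,,,,,,,,,,,
,,,,,,,,,,,,,,,....,,,,,,,,,,,,,,,,,,,,,
,,,,,,,,,,,,,,,,,....,,,,,,,,,,,,,,,,,,,
,,,,,,,,,,,,,,,,,,....,,,,,,,,,,,,,,,,,,
,,,,,,,,,,,,,,,,,,,,,...,,,,,,,,,,,,,,,,
,,,,,,,,,,,,,,,,,,,,,,,...,,,,,,,,,,,,,,
,,,,,,,,,,,,,,,,,,,,,,,,,,,.,,,,,,,,,,,,
,,,,,,,,,,,,,,,,,,,,,,,,,,,,..,,,,,,,,,,
,,,,,,,,,,,,,,,,,,,,....,,,,,,,,,,,,,,,,
,,,,,,,,,,,,,,,,,,,.......,,,,,,,,,,,,,,
,,,,,,,,,,,,,,,,,..........,,,,,,,,,,,,,
,,,,,,,,,,,,,,,,,..........,,,,,,,,,,,,,
,,,,,,,,,,,,,,,,............,,,,,,,,,,,,
,,,,,,,,,,,,,,,,............,,,,,,,,,,,,
,,,,,,,,,,,,,,,.............,,,,,,,,,,,,
,,,,,,,,,,,,,,,.............,,,,,,,,,,,,
,,,,,,,,,,,,,,,.............,,,,,,,,,,,,
,,,,,,,,,,,,,,,.............,,,,,,,,,,,,
,,,,,,,,,,,,,,,.............,,,,,,,,,,,,
,,,,,,,,,,,,,,,.............,,,,,,,,,,,,
,,,,,,,,,,,,,,...k.........,,,,,,,,,,,,,
,,,,,,,,,,,,,,...k.........,,,,,,,,,,,,,
,,,,,,,,,,,,,,,..k.........,,,,,,,,,,,,,
,,,,,,,,,,,,,,,............,,,,,,,,,,,,,
,,,,,,,,,,,,,,,............,,,,,,,,,,,,,
,,,,,,,,,,,,,,,,..........,,,,,,,,,,,,,,
,,,,,,,,ggg,,,,,,,.......,,,,,,,,,,,,,,,
,,,,,,,ggggggg,,,,,,,,,,,,,,,,,,,,,,,,,,
,,,,,,,gggggggg..,,,,,,,,,,,,,,,,,,,,,,,
,,,,,,ggggggggg....,,,,,,,,,,,,,,,,,,,,,
,,,,,,ggggggggggg..ggg,,,,,,,,,,,,,,,,,,
,,,,,gggggggggggggggggggg,,,,,,,,,,,,,,,
,,,,,ggggggggggggggggggggg,,,,,,,,,,,,,,
,,,,gggggggggggggggggggggg,,,,,,,,,,,,,,
,,,,gggggggggggggggggggggg,,,,,,,,,,,,,,
345 212
```

The ring stamp hangs upright at home (blob u 340–352, v 201–219, as predicted). Next is the second brown stamp at (0.449, -0.327).

Emit:
send_rows(increments=[{"dx": -0.1, "dy": -2.3, "dz": 0, "roll": -0.7, "claw": 1}, {"dx": -0.3, "dy": -4.7, "dz": 0, "roll": -1.5, "claw": 1}, {"dx": -0.5, "dy": -7.1, "dz": 0, "roll": -2.3, "claw": 1}, {"dx": -0.7, "dy": -9.5, "dz": 0, "roll": -3.1, "claw": 1}, {"dx": -0.9, "dy": -11.9, "dz": 0, "roll": -3.7, "claw": 1}])

```text
clock: 15.85
tcp_pos: [0.4514, -0.1931, 0.214]
orientation: [0.001, 0.133, 0.991, -0.0]
wrist_force: [0.7, 0.3, 0.5]
finger_gap: 0.0853
grip_force: 0.0
```

Emit:
send_rows(increments=[{"dx": 0, "dy": -2.3, "dz": 0, "roll": 0, "claw": 1}, {"dx": 0, "dy": -4.5, "dz": -1, "roll": 0, "claw": 1}, {"dx": 0, "dy": -5.4, "dz": -2, "roll": 0, "claw": 1}, {"dx": 0, "dy": -5.4, "dz": -3, "roll": 0, "claw": 1}, {"dx": 0, "dy": -5.4, "dz": -3, "roll": 0, "claw": 1}])

```text
clock: 16.48
tcp_pos: [0.4503, -0.3254, 0.1365]
orientation: [-0.002, 0.132, 0.991, 0.001]
wrist_force: [-0.2, -0.5, 0.7]
finger_gap: 0.0856
grip_force: 0.0
```

Run:
```python
from h import *
s=st();w=read_camera("wrist");print(s["tcp_pos"],s["orientation"])
h=cv2.cvtColor(w["image"],cv2.COLOR_BGR2HSV)
m=((h[...,0]<12)&(h[...,2]<125)&(h[...,1]>90)).astype(np.uint8);m[330:]=0
k,l,stt,ce=cv2.connectedComponentsWithStats(m)
for i in range(1,k):
    if stt[i,4]>300:
        print(stt[i],ce[i].round(1),cv2.minAreaRect(np.argwhere(l==i)[:,::-1].astype(np.float32)))
print([np.round(proj(w,[.449,-.3268,z])) for z in(.016,.078)], onz(w,100,200,.016)[:2]-onz(w,101,200,.016)[:2])
# top camera view of the hung stamp now that the arm is away
t=read_camera("top");h=cv2.cvtColor(t["image"],cv2.COLOR_BGR2HSV)
m=((h[...,0]<13)&(h[...,1]>100)&(h[...,2]<120)).astype(np.uint8)[150:235,235:355]
k,l,stt,ce=cv2.connectedComponentsWithStats(m)
for i in range(1,k):
    if stt[i,4]>20: print("top",stt[i]+[235,150,0,0,0],ce[i]+[235,150])
print([np.round(proj(t,[.4991,.1214,z]),1) for z in(.085,.121,.132)])
g_=cv2.cvtColor(t["image"],cv2.COLOR_BGR2GRAY)[190:215,280:310];print("\n".join("".join("%4d"%x for x in r) for r in g_))
```

```text
t 16.48 rackx -165.4 racky -420.6 X -130.4 z 136.5  F rack -0.3 -0.4 0.7 T [ 0.05  0.   -0.02] gap 85.6
[ 0.45030624 -0.32543874  0.13650319] [-0.00160799  0.13190474  0.99126028  0.00127047]
[ 277  171   75   77 2836] [313.9 202.4] ((314.0, 209.0), (76.0, 74.0), 90.0)
[array([317., 198.]), array([316., 228.])] [-0.00020976 -0.00076763]
top [290 195  13  18  78] [295.44871795 204.        ]
[array([295.4, 200.4]), array([294. , 197.9]), array([293.5, 197.1])]
 122 123 124 130 142 144 128  53  58 113 139 144 141 149 136  91  41  87 146 145 143 141 139 140 142 143 138 141 141 144
 127 129 131 132 147 148 141  91  40  60 102 127 123 102  82  48  74 132 148 141 141 139 143 144 142 139 138 137 134 130
 134 136 139 134 142 146 146 131  91  54  51  70  66  51  43  90 130 145 133 135 127 142 143 140 136 133 131 129 124 124
 134 132 133 131 139 139 145 145 138 128 100  78  71  76  99 135 151 144 138 138 129 135 129 131 126 125 129 129 124 126
 132 135 132 135 134 142 141 142 147 149 140 114  87  71  81 101 130 140 134 132 128 129 129 124 124 125 129 128 132 134
 133 133 135 139 140 142 137 133
[... 1687 characters left out ...]
139 142 137 139 134 139 141 132  58  34  32  37  42  44  36  31  46  58  67  58  55  63  79 112
 134 134 139 139 141 143 136 140 136 134 132 135 136 101  46  39  37  36  35  35  34  31  35  51  66  94 107 113 112 125
 137 140 139 137 135 134 133 133 134 137 130 128 114  60  35  28  35  32  30  46  61  76 106 109 110 120 125 120 122 119
 137 136 136 136 134 135 132 133 133 129 111  98  70  39  33  34  52  71  95 114 114 117 124 121 123 123 125 118 118 118
 136 131 132 131 132 129 117 107  88  79  52  48  46  65  81 112 117 123 128 132 131 129 131 129 129 124 126 124 123 124
 135 129 118 105 108 101 102 111  72  56  69  98 112 119 127 136 131 129 130 129 127 129 127 125 126 127 125 126 123 124
```

Emit:
send_rows(increments=[{"dx": -0.05, "dy": -0.1, "dz": -1.8, "roll": 0, "claw": 1}, {"dx": -0.05, "dy": -0.1, "dz": -3.65, "roll": 0, "claw": 1}, {"dx": -0.05, "dy": -0.1, "dz": -3.65, "roll": 0, "claw": 0}, {"dx": -0.05, "dy": -0.1, "dz": -3.65, "roll": 0, "claw": -1}, {"dx": -0.05, "dy": -0.1, "dz": -3.65, "roll": 0, "claw": -1}])

```text
clock: 17.2
tcp_pos: [0.452, -0.3299, 0.0493]
orientation: [0.002, 0.131, 0.991, -0.001]
wrist_force: [-0.7, 0.1, 0.2]
finger_gap: 0.0322
grip_force: 0.0
```

Emit:
send_rows(increments=[{"dx": 0, "dy": 0, "dz": 0, "roll": 0, "claw": -1}, {"dx": 0, "dy": 0, "dz": 0, "roll": 0, "claw": -1}, {"dx": 0, "dy": 0, "dz": 0, "roll": 0, "claw": -1}, {"dx": 0, "dy": 0, "dz": 1, "roll": 0, "claw": -1}, {"dx": 0, "dy": 0, "dz": 2, "roll": 0, "claw": -1}])

```text
clock: 17.82
tcp_pos: [0.4503, -0.3286, 0.0977]
orientation: [0.0, 0.132, 0.991, 0.0]
wrist_force: [-0.7, -1.1, -0.4]
finger_gap: 0.0251
grip_force: 20.8
```

```bash
python3 -c "
from h import *
s=st();print(s['tcp_pos'],s['grip_force'])"
```

```text
t 17.82 rackx -166.2 racky -423.7 X -131.2 z 97.7  F rack -0.9 -0.9 -0.4 T [0.   0.01 0.01] gap 25.1
[ 0.4503274  -0.32860773  0.09771662] 20.846410989761353
```

Emit:
send_rows(increments=[{"dx": 0, "dy": 1, "dz": 2, "roll": 0.5, "claw": -1}, {"dx": 0.1, "dy": 3.3, "dz": 2.5, "roll": 1.3, "claw": -1}, {"dx": 0.2, "dy": 5.6, "dz": 2.5, "roll": 2.1, "claw": -1}, {"dx": 0.3, "dy": 8, "dz": 2.5, "roll": 2.9, "claw": -1}, {"dx": 0.4, "dy": 10.4, "dz": 2.5, "roll": 3.7, "claw": -1}])

```text
clock: 18.45
tcp_pos: [0.4605, -0.067, 0.1601]
orientation: [0.001, -0.128, 0.992, -0.0]
wrist_force: [1.3, -0.1, -0.3]
finger_gap: 0.0253
grip_force: 20.9
```

Emit:
send_rows(increments=[{"dx": 0.1, "dy": 2.2, "dz": 0, "roll": 0, "claw": -1}, {"dx": 0.3, "dy": 4.2, "dz": 0, "roll": 0, "claw": -1}, {"dx": 0.36, "dy": 5.14, "dz": 0, "roll": 0, "claw": -1}, {"dx": 0.36, "dy": 5.14, "dz": -0.4, "roll": 0, "claw": -1}, {"dx": 0.36, "dy": 5.14, "dz": -0.8, "roll": 0, "claw": -1}])

```text
clock: 19.08
tcp_pos: [0.4693, 0.0594, 0.1387]
orientation: [0.0, -0.126, 0.992, -0.0]
wrist_force: [0.6, -0.2, -0.4]
finger_gap: 0.0252
grip_force: 20.9
```

```bash
python3 -c "
from h import *
s=st();print(s['orientation'])"
```

```text
t 19.07 rackx -51.3 racky -52.6 X -16.3 z 138.7  F rack 0.6 -0.4 -0.4 T [ 0.04 -0.01  0.01] gap 25.2
[ 1.68430194e-04 -1.26057811e-01  9.92022864e-01 -1.90467748e-04]
```

Emit:
send_rows(increments=[{"dx": 0, "dy": 0, "dz": -0.32, "roll": 0, "claw": -1}, {"dx": -0.29, "dy": -0.07, "dz": -0.44, "roll": 0, "claw": -1}, {"dx": -0.57, "dy": -0.15, "dz": -0.58, "roll": 0, "claw": -1}, {"dx": -0.84, "dy": -0.22, "dz": -0.78, "roll": 0, "claw": -1}, {"dx": -1.12, "dy": -0.29, "dz": -1.0, "roll": 0, "claw": -1}])

```text
clock: 19.7
tcp_pos: [0.4423, 0.0516, 0.1145]
orientation: [0.001, -0.125, 0.992, -0.0]
wrist_force: [-1.0, 0.0, 5.4]
finger_gap: 0.0252
grip_force: 24.2
```

Emit:
send_rows(increments=[{"dx": -0.23, "dy": -0.06, "dz": -0.24, "roll": 0, "claw": -1}, {"dx": -0.43, "dy": -0.11, "dz": -0.52, "roll": 0, "claw": -1}, {"dx": -0.58, "dy": -0.15, "dz": -0.8, "roll": 0, "claw": -1}, {"dx": -0.7, "dy": -0.18, "dz": -1.08, "roll": 0, "claw": -1}, {"dx": -0.77, "dy": -0.2, "dz": -1.44, "roll": 0, "claw": -1}])

```text
clock: 20.32
tcp_pos: [0.4219, 0.0476, 0.0775]
orientation: [-0.0, -0.126, 0.992, 0.0]
wrist_force: [-0.1, 0.4, -0.8]
finger_gap: 0.0254
grip_force: 23.9
```

Emit:
send_rows(increments=[{"dx": 0, "dy": 0, "dz": -0.28, "roll": 0, "claw": -1}, {"dx": 0, "dy": 0, "dz": -0.56, "roll": 0, "claw": -1}, {"dx": 0, "dy": 0, "dz": -0.76, "roll": 0, "claw": -1}, {"dx": -0.3, "dy": -0.08, "dz": -0.76, "roll": 0, "claw": -1}, {"dx": -0.6, "dy": -0.15, "dz": 0.3, "roll": 0, "claw": -1}])

```text
clock: 20.95
tcp_pos: [0.4047, 0.0439, 0.0844]
orientation: [-0.002, -0.126, 0.992, 0.001]
wrist_force: [0.0, -0.2, -0.1]
finger_gap: 0.0251
grip_force: 23.8
```

Emit:
send_rows(increments=[{"dx": 0, "dy": 0, "dz": 1.4, "roll": 0, "claw": -1}, {"dx": 0, "dy": 0, "dz": 2, "roll": 0, "claw": -1}, {"dx": 0, "dy": 0, "dz": 2, "roll": 0, "claw": -1}, {"dx": 0, "dy": 0, "dz": 2, "roll": 0, "claw": -1}, {"dx": 0, "dy": 0, "dz": 2, "roll": 0, "claw": -1}])

```text
clock: 21.58
tcp_pos: [0.4062, 0.0439, 0.1346]
orientation: [-0.001, -0.126, 0.992, 0.0]
wrist_force: [-0.1, 0.6, -1.7]
finger_gap: 0.0254
grip_force: 23.8
```

Run:
```python
from h import *
s=st();c=read_camera("scene");np.save("pics/g1.npy",c,allow_pickle=True)
g=s["tcp_pos"]+[0,0,.019]
u,v=map(int,proj(c,g+.055*np.array([*EX,0])));print(u,v)
g_=cv2.cvtColor(c["image"][v-18:v+18,u-17:u+17],cv2.COLOR_BGR2GRAY)
print("\n".join("".join("%3d"%(x//4) for x in r) for r in g_))
for L in(50,62):
  for th in(60,75,90):
    q=np.radians(th);a=np.array([*(np.sin(q)*EX),-np.cos(q)]);b=np.array([*(np.cos(q)*EX),np.sin(q)]);y=np.array([*EY,0])
    print(L,th,*[np.round(np.array(proj(c,g+L/1000*a+x*.001*b+yy*.001*y))-[u-17,v-18],1) for x,yy in((23,-30),(23,30),(-23,-30),(-23,30))])
```

```text
t 21.57 rackx -116.2 racky -51.9 X -81.2 z 134.6  F rack 0.0 0.6 -1.7 T [-0.01  0.01  0.02] gap 25.4
333 173
 38 37 36 36 35 35 35 35 35 36 36 36 37 36 31 19 14 18 19 17 13 13 14 15 15 15 16 16 16 16 16 15 14 13
 38 38 37 37 36 36 35 35 35 35 35 36 37 36 31 21 15 17 19 16 13 14 14 15 15 16 16 16 16 16 16 18 18 15
 37 38 38 37 37 37 36 36 36 35 36 35 36 36 33 25 18 18 19 15 13 14 15 15 15 16 16 16 16 15 16 18 20 17
 37 37 37 38 38 37 37 37 36 36 35 35 36 35 35 32 25 21 18 15 14 14 15 15 15 16 16 16 16 15 16 19 20 18
 37 37 37 37 37 38 38 37 37 36 36 35 35 35 35 35 31 24 19 14 13 15 15 15 16 16 16 16 16 15 16 20 20 17
 37 37 37 37 37 37 38 38 37 37 36 36 36 35 35 35 32 27 22 16 14 15 15 15 16 16 16 16 16 15 17 20 20 17
 37 37 37 37 37 36 37 37 37 38 37 36 36 35 36 36 34 31 28 21 15 15 15 15 16 16 16 16 15 15 17 20 19 16
 37 36 37 37 37 37 37 36 37 37 37 37 36 36 36 35 36 35 33 25 16 14 15 15 16 16 16 16 15 15 17 20 19 16
 36 36 36 36 37 37 37 37 36 36 37 37 37 37 36 36 36 36 33 26 17 15 15 16 16 16 16 15 15 14 17 20 21 21
 36 36 36 36 36 36 37 37 36 36 36 36 37 37 37 37 36 36 34 28 21 
[... 2336 characters left out ...]
35 34 34 33 34 35 35 35 36 36 36 36 35 35 35 36 36 37 37 37 37 37 37 37
 36 37 37 38 38 38 38 38 38 37 36 36 35 34 34 34 34 35 35 36 36 36 36 36 36 35 35 36 36 37 37 37 37 37
 35 36 36 37 37 38 38 38 38 38 37 37 36 35 35 34 34 34 34 35 36 36 36 36 36 36 36 35 35 36 36 36 37 37
 35 35 36 36 37 37 38 37 37 38 38 37 37 36 36 36 35 34 33 34 34 35 35 36 36 36 36 36 35 35 35 35 36 36
50 60 [ 4.9 15.8] [29.7 24. ] [ 8.1 18.1] [31.7 26. ]
50 75 [ 5.2 11.9] [30.2 20.2] [ 6.6 19.2] [30.5 27.2]
50 90 [6.  6.9] [31.3 15.2] [ 5.5 18.7] [29.8 26.8]
62 60 [ 3.2 20.8] [27.9 29.1] [ 6.5 22.9] [30.1 30.8]
62 75 [ 3.2 16.6] [28.3 25. ] [ 4.8 23.7] [28.8 31.7]
62 90 [ 4. 11.] [29.5 19.4] [ 3.6 22.6] [28.  30.9]
```

Run:
```python
from h import *
c=np.load("pics/g1.npy",allow_pickle=True).item();g=np.array([.4062,.0439,.1536]);u,v=333,173
for L in(50,58,66):
  for th in(0,15,30,45):
    q=np.radians(th);a=np.array([*(np.sin(q)*EX),-np.cos(q)]);b=np.array([*(np.cos(q)*EX),np.sin(q)]);y=np.array([*EY,0])
    print(L,th,*[np.round(np.array(proj(c,g+(L-z)/1000*a+x*.001*b+yy*.001*y))-[u-17,v-18],1) for z,x,yy in((0,23,-30),(0,23,30),(16,-23,-30),(16,23,-30))])
```

```text
50 0 [ 9.4 16.5] [32.8 24.4] [16.4 -1.6] [ 9.6 12.7]
50 15 [ 7.6 18.6] [31.3 26.5] [14.9  2.6] [ 8.4 13.5]
50 30 [ 6.2 19.2] [30.3 27.2] [13.3  6.3] [ 7.6 13.2]
50 45 [ 5.3 18.2] [29.7 26.4] [11.8  9.4] [ 7.2 11.7]
58 0 [ 9.3 18.4] [32.5 26.2] [16.2  0.4] [ 9.5 14.6]
58 15 [ 7.2 21.1] [30.8 29. ] [14.5  5.1] [ 8. 16.]
58 30 [ 5.5 22.1] [29.5 30.2] [12.6  9.2] [ 6.9 16.2]
58 45 [ 4.4 21.5] [28.7 29.7] [10.8 12.6] [ 6.2 15. ]
66 0 [ 9.2 20.3] [32.3 28.1] [16.1  2.4] [ 9.4 16.5]
66 15 [ 6.8 23.5] [30.3 31.4] [14.   7.6] [ 7.6 18.6]
66 30 [ 4.9 25.1] [28.7 33.1] [11.9 12.1] [ 6.2 19.2]
66 45 [ 3.4 24.7] [27.7 32.9] [ 9.9 15.7] [ 5.3 18.2]
```

No die is visible: the stamp only tilted to about 30° and lost contact. I'll repeat the roll with more overlap.

Emit:
send_rows(increments=[{"dx": 0.7, "dy": 0.18, "dz": 0, "roll": 0, "claw": -1}, {"dx": 1.36, "dy": 0.35, "dz": 0, "roll": 0, "claw": -1}, {"dx": 1.36, "dy": 0.35, "dz": -0.74, "roll": 0, "claw": -1}, {"dx": 1.36, "dy": 0.35, "dz": -1.06, "roll": 0, "claw": -1}, {"dx": 1.36, "dy": 0.35, "dz": -1.2, "roll": 0, "claw": -1}])

```text
clock: 22.25
tcp_pos: [0.4397, 0.0521, 0.1055]
orientation: [-0.002, -0.126, 0.992, -0.001]
wrist_force: [-9.5, -3.8, 13.0]
finger_gap: 0.0255
grip_force: 26.0
```

Emit:
send_rows(increments=[{"dx": -0.17, "dy": -0.04, "dz": -0.22, "roll": 0, "claw": -1}, {"dx": -0.35, "dy": -0.09, "dz": -0.5, "roll": 0, "claw": -1}, {"dx": -0.46, "dy": -0.12, "dz": -0.78, "roll": 0, "claw": -1}, {"dx": -0.54, "dy": -0.14, "dz": -1.1, "roll": 0, "claw": -1}, {"dx": -0.58, "dy": -0.15, "dz": -1.42, "roll": 0, "claw": -1}])

```text
clock: 22.88
tcp_pos: [0.4264, 0.0489, 0.0694]
orientation: [-0.0, -0.126, 0.992, 0.0]
wrist_force: [-1.4, 0.7, -1.4]
finger_gap: 0.0256
grip_force: 21.4
```

Run:
```python
from h import *
s=st();c=read_camera("scene");np.save("pics/g2.npy",c,allow_pickle=True)
```

```text
t 22.88 rackx -95.4 racky -52.1 X -60.4 z 69.4  F rack -1.2 1.0 -1.4 T [-0.01  0.04 -0.01] gap 25.6
```

Emit:
send_rows(increments=[{"dx": 0, "dy": 0, "dz": -0.32, "roll": 0, "claw": -1}, {"dx": 0.06, "dy": 0.02, "dz": -0.64, "roll": 0, "claw": -1}, {"dx": 0.15, "dy": 0.04, "dz": -0.92, "roll": 0, "claw": -1}, {"dx": 0.27, "dy": 0.07, "dz": -1, "roll": 0, "claw": -1}, {"dx": 0.27, "dy": 0.07, "dz": -1, "roll": 0, "claw": -1}])

```text
clock: 23.55
tcp_pos: [0.4337, 0.0506, 0.0449]
orientation: [-0.0, -0.126, 0.992, 0.0]
wrist_force: [-0.1, -0.4, -0.7]
finger_gap: 0.0251
grip_force: 21.4
```

Emit:
send_rows(increments=[{"dx": -0.5, "dy": -0.13, "dz": 0, "roll": 0, "claw": -1}, {"dx": -0.9, "dy": -0.23, "dz": 1, "roll": 0, "claw": -1}, {"dx": -0.9, "dy": -0.23, "dz": 2.4, "roll": 0, "claw": -1}, {"dx": -0.9, "dy": -0.23, "dz": 3.5, "roll": 0, "claw": -1}, {"dx": -0.9, "dy": -0.23, "dz": 3.5, "roll": 0, "claw": -1}])

```text
clock: 24.18
tcp_pos: [0.4118, 0.0446, 0.1346]
orientation: [0.002, -0.126, 0.992, -0.0]
wrist_force: [0.6, -0.5, -0.9]
finger_gap: 0.0253
grip_force: 21.3
```

```bash
cat >> h.py <<'E'
def die():
    s=st();c=read_camera("scene");np.save("pics/last.npy",c,allow_pickle=True)
    g=s["tcp_pos"]+[0,0,.019]
    u,v=map(int,proj(c,g+.055*np.array([*EX,0])));print(u,v)
    g_=cv2.cvtColor(c["image"][v-16:v+16,u-17:u+17],cv2.COLOR_BGR2GRAY)
    print("\n".join("".join("%3d"%(x//4) for x in r) for r in g_))
    for L in(50,60):
      for th in(60,75,90,105):
        q=np.radians(th);a=np.array([*(np.sin(q)*EX),-np.cos(q)]);b=np.array([*(np.cos(q)*EX),np.sin(q)]);y=np.array([*EY,0])
        print(L,th,*[np.round(np.array(proj(c,g+L/1000*a+x*.001*b+yy*.001*y))-[u-17,v-16],1) for x,yy in((23,-30),(23,30),(-23,-30),(-23,30))])
E
python3 -c "
from h import *
die()"
```

```text
t 24.18 rackx -110.6 racky -52.6 X -75.6 z 134.6  F rack 0.4 -0.7 -0.9 T [-0.01  0.03  0.02] gap 25.3
332 175
 37 37 37 37 37 38 38 38 37 36 36 36 36 35 32 25 21 19 18 15 15 16 17 17 17 17 18 17 17 16 17 20 20 17
 37 37 37 37 37 37 37 38 38 37 37 36 36 36 35 33 28 22 19 15 15 16 17 17 17 17 17 18 16 16 17 20 20 17
 36 37 37 37 37 37 37 37 37 38 38 37 36 36 36 36 31 24 19 15 15 16 17 17 17 17 18 17 17 15 17 20 20 16
 36 36 36 37 37 37 37 36 36 37 38 37 37 36 36 35 33 28 23 18 16 16 17 17 17 18 17 17 16 15 17 20 20 16
 37 36 36 36 36 37 37 37 36 36 37 37 37 37 37 36 35 33 30 25 20 15 15 16 16 17 17 17 16 15 17 20 19 15
 36 36 36 36 36 36 37 37 37 37 36 36 36 37 37 37 37 36 35 33 27 18 15 15 16 16 16 16 15 14 17 20 19 15
 36 36 36 36 36 36 36 36 37 37 37 37 36 36 36 37 37 37 37 36 30 20 16 17 16 16 16 15 15 16 18 20 21 22
 37 37 36 36 36 36 36 36 36 36 37 37 36 36 36 36 36 37 37 36 29 20 17 17 17 19 22 24 24 24 24 25 27 31
 38 38 37 36 36 36 36 36 36 36 36 37 37 37 36 36 36 36 36 34 26 18 17 17 18 24 31 34 34 33 32 31 32 35
 37 38 38 37 37 36 35 33 33 35 36 36 36 37 37 37 36 36 34 30 21
[... 2031 characters left out ...]
36 36 35 34 34 34 34 35 35 36 36 36 36 36 36 36 35 35 36 37 37 37 37
 35 35 36 36 37 37 38 38 38 38 38 37 37 36 36 35 34 34 34 34 35 35 36 36 36 36 36 35 35 35 36 36 36 37
 34 34 35 36 36 37 37 38 38 38 38 38 37 37 36 36 35 35 34 33 34 34 35 35 36 36 36 36 36 35 35 35 36 36
50 60 [ 4.7 13.6] [29.5 21.9] [ 8.  15.8] [31.6 23.7]
50 75 [4.9 9.7] [30.  18.1] [ 6.4 16.9] [30.4 24.9]
50 90 [5.8 4.7] [31.1 13.1] [ 5.4 16.4] [29.7 24.6]
50 105 [ 7.1 -1.1] [32.7  7.2] [ 4.8 14.4] [29.5 22.7]
60 60 [ 3.3 17.7] [28.1 26.1] [ 6.6 19.8] [30.3 27.8]
60 75 [ 3.3 13.6] [28.5 22.1] [ 4.9 20.6] [29.  28.8]
60 90 [4.1 8.1] [29.6 16.5] [ 3.8 19.7] [28.2 28. ]
60 105 [5.6 1.4] [31.3  9.9] [ 3.3 17. ] [28.1 25.4]
```

The die now shows two separate dark patches, so this is the bars stamp at about 65°. I'll push it past horizontal on the plate as before.

Emit:
send_rows(increments=[{"dx": 0.9, "dy": 0.23, "dz": 0, "roll": 0, "claw": -1}, {"dx": 1.74, "dy": 0.45, "dz": -0.5, "roll": 0, "claw": -1}, {"dx": 1.74, "dy": 0.45, "dz": -1.2, "roll": 0, "claw": -1}, {"dx": 1.7, "dy": 0.44, "dz": -1.8, "roll": 0, "claw": -1}, {"dx": 1.66, "dy": 0.43, "dz": -2.4, "roll": 0, "claw": -1}])

```text
clock: 24.85
tcp_pos: [0.4503, 0.0554, 0.071]
orientation: [-0.002, -0.126, 0.992, 0.0]
wrist_force: [-2.0, -1.3, 4.8]
finger_gap: 0.0253
grip_force: 23.4
```

Emit:
send_rows(increments=[{"dx": 0, "dy": 0, "dz": 0, "roll": 0, "claw": -1}, {"dx": -0.4, "dy": -0.1, "dz": 1.2, "roll": 0, "claw": -1}, {"dx": -1.2, "dy": -0.31, "dz": 2, "roll": 0, "claw": -1}, {"dx": -1.2, "dy": -0.31, "dz": 2, "roll": 0, "claw": -1}, {"dx": -1.2, "dy": -0.31, "dz": 2, "roll": 0, "claw": -1}])

```text
clock: 25.48
tcp_pos: [0.4225, 0.0479, 0.1222]
orientation: [0.0, -0.126, 0.992, 0.0]
wrist_force: [-0.2, -0.1, -1.9]
finger_gap: 0.0253
grip_force: 23.2
```

```bash
python3 -c "
from h import *
die()"
```

```text
t 25.48 rackx -99.4 racky -52.1 X -64.4 z 122.2  F rack -0.3 -0.1 -1.9 T [0.01 0.02 0.01] gap 25.3
330 182
 38 38 37 36 36 36 36 36 35 34 33 34 31 24 16 16 18 23 30 34 34 34 34 31 28 27 24 22 19 17 16 17 17 16
 37 38 38 38 37 36 36 36 34 34 33 34 30 22 14 11 13 19 28 33 34 34 34 34 34 34 33 31 27 25 22 19 17 16
 37 37 38 38 38 37 36 35 34 34 34 34 29 19 12 12 13 20 29 33 34 33 34 32 31 30 32 33 33 33 31 27 24 22
 38 38 37 37 38 38 37 36 34 33 34 33 28 18 12 12 14 22 31 33 33 34 33 29 20 18 22 25 30 34 35 34 32 30
 36 37 38 37 37 37 37 36 34 33 34 33 27 16 12 12 15 24 32 34 34 34 33 27 16 11 13 17 26 33 35 34 34 32
 35 36 37 37 38 37 37 35 34 34 33 31 24 15 12 12 17 26 33 34 34 34 31 24 15 11 11 16 25 33 34 34 33 30
 35 35 35 36 37 37 37 35 34 33 34 31 23 14 12 13 19 28 33 34 34 34 30 22 14 12 12 17 27 33 34 34 33 28
 37 36 35 35 36 36 36 35 34 34 33 30 20 13 12 14 21 29 33 34 34 34 29 19 12 12 13 21 29 33 34 34 32 27
 37 37 36 36 35 35 35 34 34 34 33 28 18 13 12 14 23 31 34 34 34 33 28 18 12 12 14 23 31 34 34 34 31 26
 37 37 37 37 36 35 35 34 34 34 33 27 17 12 12 15 25 33 34 34 34 33
[... 2028 characters left out ...]
35 36 36 36 37 37 37 38 37 37 37 37 37 37 36 36 35 35 34 34 34 34 35
 37 37 38 39 39 39 39 38 37 36 35 35 35 35 36 36 36 36 37 37 38 38 37 37 37 36 36 37 36 36 34 34 34 34
 35 36 37 37 38 39 39 39 39 38 37 36 36 36 35 35 36 36 36 37 37 37 38 37 37 37 37 37 37 36 36 36 35 34
50 60 [ 5.1 13.5] [29.7 21.8] [ 8.3 15.4] [31.9 23.4]
50 75 [5.2 9.7] [30.2 18.1] [ 6.8 16.5] [30.7 24.6]
50 90 [6.  4.8] [31.3 13.2] [ 5.7 16.2] [29.9 24.4]
50 105 [ 7.4 -1. ] [32.8  7.4] [ 5.1 14.3] [29.6 22.6]
60 60 [ 3.6 17.6] [28.2 26. ] [ 7.  19.3] [30.5 27.3]
60 75 [ 3.6 13.7] [28.6 22.1] [ 5.3 20.3] [29.2 28.5]
60 90 [4.4 8.2] [29.7 16.7] [ 4.1 19.5] [28.4 27.8]
60 105 [5.8 1.6] [31.4 10.1] [ 3.6 16.9] [28.3 25.3]
```

Two clear bars, tilted well past horizontal (about 115°), so it belongs in the bars notch (rack y +80). I'll ease it back to about 80° against the plate's front edge there, then hook and raise as before.

Emit:
send_rows(increments=[{"dx": -0.5, "dy": 0.5, "dz": 0, "roll": 0, "claw": -1}, {"dx": -1.1, "dy": 2.7, "dz": 0, "roll": 0, "claw": -1}, {"dx": -1.74, "dy": 5, "dz": 0, "roll": 0, "claw": -1}, {"dx": -1.74, "dy": 5, "dz": -1.5, "roll": 0, "claw": -1}, {"dx": -1.74, "dy": 5, "dz": -3, "roll": 0, "claw": -1}])

```text
clock: 26.15
tcp_pos: [0.3777, 0.1747, 0.0466]
orientation: [0.0, -0.128, 0.992, 0.0]
wrist_force: [-0.5, -0.4, -0.5]
finger_gap: 0.0253
grip_force: 23.2
```

Emit:
send_rows(increments=[{"dx": 0.74, "dy": 0.19, "dz": 0, "roll": 0, "claw": -1}, {"dx": 1.2, "dy": 0.31, "dz": 0.1, "roll": 0, "claw": -1}, {"dx": 1.2, "dy": 0.31, "dz": 0.4, "roll": 0, "claw": -1}, {"dx": 1.2, "dy": 0.31, "dz": 0.7, "roll": 0, "claw": -1}, {"dx": 1.2, "dy": 0.31, "dz": 1.0, "roll": 0, "claw": -1}])

```text
clock: 26.78
tcp_pos: [0.4068, 0.1805, 0.0721]
orientation: [-0.002, -0.126, 0.992, -0.0]
wrist_force: [-3.1, -0.1, -1.8]
finger_gap: 0.0251
grip_force: 21.4
```

```bash
python3 -c "
from h import *
die()" | head -34
```

```text
t 26.77 rackx -81.7 racky 80.3 X -46.7 z 72.1  F rack -3.1 0.7 -1.8 T [-0.13  0.81 -0.05] gap 25.1
380 218
 36 36 36 35 35 35 36 37 37 32 28 30 33 34 34 31 24 20 20 23 22 17 15 16 17 17 16 14 14 14 16 19 18 15
 36 36 36 36 36 35 35 35 33 26 20 20 22 26 28 27 23 20 25 31 29 20 16 17 17 17 15 14 14 14 16 19 19 15
 35 35 36 36 36 36 35 34 29 22 17 16 16 18 19 19 18 19 25 32 28 19 16 17 17 17 17 18 19 18 18 20 19 14
 35 35 35 35 36 36 36 35 31 28 24 20 18 17 16 16 17 17 20 23 21 17 16 17 17 19 24 27 27 22 18 19 16 13
 36 35 35 35 35 35 36 36 36 36 33 30 28 24 21 18 18 17 17 17 17 16 17 16 17 22 29 34 31 22 19 19 17 15
 36 36 36 35 35 35 35 33 31 32 35 36 36 34 30 28 24 21 20 18 17 17 17 17 17 20 25 30 27 21 21 23 24 23
 36 36 37 36 36 36 35 32 27 26 27 29 32 34 35 35 32 30 29 24 21 19 18 17 17 17 18 20 20 18 20 26 30 31
 36 36 36 37 37 37 36 32 26 24 24 24 24 23 26 29 30 35 35 32 30 29 25 22 20 18 17 16 16 16 18 21 25 27
 36 35 36 36 36 37 36 32 26 25 25 24 20 15 14 17 20 26 30 32 34 35 33 31 29 26 24 20 19 18 17 17 18 20
 37 36 36 36 36 36 35 31 26 24 25 24 19 13 11 12 14 20 25 26 28 29
[... 1602 characters left out ...]
9 39 39 38 38 37 37 37 38 38 38 38 38 38 38 38 39 39 39 39 39 39 39 39 40 40 40 41
 41 40 40 40 39 39 39 39 39 39 38 37 37 37 37 37 38 38 38 37 37 38 38 38 39 39 39 39 39 39 39 39 40 40
 42 42 41 41 40 40 40 39 39 39 38 37 37 37 37 37 37 37 37 37 37 37 37 38 37 38 39 39 39 39 40 39 39 39
 42 42 42 42 42 41 41 41 40 40 39 38 38 38 38 38 37 37 36 36 37 37 37 37 37 37 37 38 38 38 39 39 40 39
 40 41 41 42 42 42 42 42 41 41 41 40 40 39 39 38 38 38 37 37 37 38 37 37 37 37 37 37 37 38 38 39 39 39
 40 40 41 42 42 40 37 38 41 42 42 41 41 41 40 40 40 39 39 39 39 39 38 38 37 37 37 37 37 37 37 38 38 38
 40 40 41 42 40 33 24 27 33 38 40 41 42 42 41 41 40 40 40 39 39 39 39 39 39 39 38 38 37 37 37 37 37 37
```

Emit:
send_rows(increments=[{"dx": 0.1, "dy": 0.03, "dz": 0.2, "roll": 0, "claw": -1}, {"dx": 0.23, "dy": 0.06, "dz": 0.45, "roll": 0, "claw": -1}, {"dx": 0.23, "dy": 0.06, "dz": 0.45, "roll": 0, "claw": -1}, {"dx": -0.7, "dy": -0.18, "dz": 0.45, "roll": 0, "claw": -1}, {"dx": -1.55, "dy": -0.4, "dz": 0.45, "roll": 0, "claw": -1}])

```text
clock: 27.45
tcp_pos: [0.3714, 0.171, 0.0848]
orientation: [0.002, -0.126, 0.992, 0.0]
wrist_force: [0.5, -0.4, -0.7]
finger_gap: 0.0252
grip_force: 20.0
```

```bash
python3 -c "
from h import *
die()"
```

```text
t 27.45 rackx -118.4 racky 79.8 X -83.4 z 84.8  F rack 0.4 -0.5 -0.7 T [ 0.   -0.01 -0.  ] gap 25.2
386 203
 34 34 34 33 33 32 32 31 31 31 32 33 34 32 28 23 20 20 27 32 28 18 16 17 17 16 15 15 15 16 19 20 16 13
 33 33 33 34 34 33 33 32 29 28 28 30 32 33 30 24 20 23 30 33 27 19 16 17 17 18 21 22 20 18 19 19 15 13
 33 33 33 33 34 34 33 30 24 21 22 25 28 29 28 24 24 27 33 31 24 17 17 17 18 23 29 30 27 21 20 18 14 15
 33 33 33 33 33 33 32 28 20 17 17 19 20 22 23 25 27 30 32 28 20 16 17 17 20 28 33 32 25 20 19 16 13 16
 34 34 33 33 33 32 30 25 19 17 17 16 16 17 18 20 22 25 26 23 17 16 17 18 24 31 34 29 21 19 19 17 14 19
 35 34 34 34 33 33 32 29 26 24 21 18 18 17 16 16 18 19 19 18 17 17 16 18 25 32 33 28 21 21 24 24 24 27
 35 35 35 34 34 34 35 35 34 35 31 27 25 21 19 18 17 16 17 17 17 17 17 19 24 29 29 26 24 25 29 33 33 34
 35 35 35 35 34 34 32 29 31 35 36 35 35 33 29 25 21 19 17 17 16 17 17 17 18 21 24 26 26 27 31 34 35 35
 35 35 36 36 35 34 30 23 23 26 27 31 36 38 38 35 32 29 25 21 19 18 17 17 16 17 18 19 21 23 27 30 31 33
 35 35 35 35 36 35 31 23 20 21 20 20 22 26 31 36 38 38 35 32 29 2
[... 2027 characters left out ...]
8 37 36 35 35 35 36 36 36 35 35 35 36 37 38 38 38 37 36 37 37 38 38 37
 40 41 40 40 40 39 38 37 36 37 37 38 38 37 36 36 35 35 36 36 36 35 36 36 37 38 38 38 37 37 37 37 37 38
 40 40 40 41 40 39 38 37 36 36 37 37 38 38 37 37 36 35 36 36 36 36 36 36 36 37 37 38 38 38 38 37 37 37
50 60 [ 4.4 13. ] [29.2 21.4] [ 5.2 13.9] [28.9 22. ]
50 75 [5.3 9.6] [30.4 18. ] [ 4.4 15.3] [28.4 23.5]
50 90 [6.6 4.9] [32.  13.4] [ 4.1 15.3] [28.4 23.6]
50 105 [ 8.4 -0.6] [34.   7.9] [ 4.3 13.7] [29.  22.1]
60 60 [ 3. 17.] [27.8 25.5] [ 3.8 17.8] [27.5 25.9]
60 75 [ 3.9 13.5] [29.1 22. ] [ 3.  19.1] [27.1 27.3]
60 90 [5.3 8.4] [30.8 17. ] [ 2.8 18.6] [27.3 27. ]
60 105 [7.2 2.1] [33.  10.7] [ 3.1 16.4] [28.  24.9]
```

The stamp is at about 75° with L ≈ 44 mm. Hook under the plate at the bars notch and raise.

Emit:
send_rows(increments=[{"dx": 0, "dy": 0, "dz": -1, "roll": 0, "claw": -1}, {"dx": 0, "dy": 0, "dz": -1.9, "roll": 0, "claw": -1}, {"dx": 0.7, "dy": 0.18, "dz": -1.9, "roll": 0, "claw": -1}, {"dx": 1.4, "dy": 0.36, "dz": -1.9, "roll": 0, "claw": -1}, {"dx": 2.1, "dy": 0.54, "dz": -1.9, "roll": 0, "claw": -1}])

```text
clock: 28.12
tcp_pos: [0.4254, 0.1848, 0.0373]
orientation: [0.002, -0.126, 0.992, 0.0]
wrist_force: [0.1, 0.0, -0.7]
finger_gap: 0.0251
grip_force: 19.9
```

```bash
python3 -c "
from h import *
st()"
```

```text
t 28.12 rackx -62.7 racky 79.8 X -27.7 z 37.3  F rack 0.1 0.0 -0.7 T [-0.    0.04  0.01] gap 25.1
```

Emit:
send_rows(increments=[{"dx": -0.06, "dy": -0.02, "dz": 0.4, "roll": 0, "claw": -1}, {"dx": -0.12, "dy": -0.03, "dz": 0.76, "roll": 0, "claw": -1}, {"dx": -0.1, "dy": -0.02, "dz": 1.12, "roll": 0, "claw": -1}, {"dx": 0.04, "dy": 0.01, "dz": 1.44, "roll": 0, "claw": -1}, {"dx": 0.16, "dy": 0.04, "dz": 1.68, "roll": 0, "claw": -1}])

```text
clock: 28.75
tcp_pos: [0.4256, 0.185, 0.0785]
orientation: [-0.001, -0.126, 0.992, 0.0]
wrist_force: [-0.5, 0.2, -8.0]
finger_gap: 0.0254
grip_force: 26.0
```

```bash
python3 -c "
from h import *
st()"
```

```text
t 28.75 rackx -62.4 racky 79.9 X -27.4 z 78.5  F rack -0.5 0.3 -8.0 T [-0.04  0.2   0.01] gap 25.4
```

Emit:
send_rows(increments=[{"dx": 0.16, "dy": 0.04, "dz": 0.2, "roll": 0, "claw": -1}, {"dx": 0.35, "dy": 0.09, "dz": 0.36, "roll": 0, "claw": -1}, {"dx": 0.47, "dy": 0.12, "dz": 0.52, "roll": 0, "claw": -1}, {"dx": 0.47, "dy": 0.12, "dz": 0.68, "roll": 0, "claw": -1}, {"dx": 0.47, "dy": 0.12, "dz": 0.8, "roll": 0, "claw": -1}])

```text
clock: 29.38
tcp_pos: [0.4399, 0.1886, 0.0973]
orientation: [0.001, -0.126, 0.992, 0.0]
wrist_force: [7.2, 3.8, -24.8]
finger_gap: 0.0251
grip_force: 27.0
```

```bash
cat >> h.py <<'E'
def tilt():
    s=st();w=read_camera("wrist");np.save("pics/wl.npy",w,allow_pickle=True)
    g=s["tcp_pos"]+[0,0,.019];h=cv2.cvtColor(w["image"],cv2.COLOR_BGR2HSV)
    m=(((h[...,0]<13)|(h[...,0]>170))&(h[...,1]>95)&(h[...,2]<140)&(h[...,2]>25))
    for v in range(180,380,6):
        x=np.flatnonzero(m[v,220:420])+220
        if len(x)>8: print(v,x.min(),x.max(),len(x),end=" | ")
    print()
    for L in(44,52,60):
     for th in(-20,0,20,40):
        q=np.radians(th);a=np.array([*(np.sin(q)*EX),-np.cos(q)]);b=np.array([*(np.cos(q)*EX),np.sin(q)]);y=np.array([*EY,0])
        P=lambda z,x,yy:np.round(proj(w,g+(L-z)*1e-3*a+x*1e-3*b+yy*1e-3*y))
        print(L,th,"rear top",P(16,-23,-30),P(16,-23,30),"bot",P(0,-23,-30),"cap",P(76,0,0),P(87,0,0))
E
python3 -c "
from h import *
tilt()"
```

```text
t 29.38 rackx -47.7 racky 79.8 X -12.7 z 97.3  F rack 7.9 1.9 -24.8 T [ 0.53 -1.18  0.02] gap 25.1
204 264 370 50 | 210 262 378 104 | 216 262 377 107 | 222 263 377 105 | 228 262 376 100 | 234 263 376 95 | 240 264 375 100 | 246 264 375 88 | 252 264 375 92 | 258 264 374 82 | 264 220 374 60 | 270 220 374 59 | 276 220 348 45 | 282 297 349 32 | 288 289 350 35 | 294 289 349 35 | 300 291 352 38 | 306 287 352 40 | 312 287 352 49 | 318 285 354 50 | 324 285 353 56 | 330 287 350 57 | 336 290 349 52 | 342 292 346 40 | 348 298 353 36 | 354 308 334 23 | 
44 -20 rear top [250. 216.] [388. 216.] bot [255. 194.] cap [319. 380.] [319. 415.]
44 0 rear top [255. 225.] [383. 225.] bot [261. 213.] cap [319. 359.] [319. 386.]
44 20 rear top [259. 240.] [379. 240.] bot [264. 238.] cap [319. 327.] [319. 340.]
44 40 rear top [261. 261.] [377. 261.] bot [265. 267.] cap [319. 292.] [319. 287.]
52 -20 rear top [253. 204.] [385. 204.] bot [258. 184.] cap [319. 358.] [319. 389.]
52 0 rear top [258. 219.] [380. 219.] bot [263. 208.] cap [319. 342.] [319. 366.]
52 20 rear top [261. 239.] [377. 239.] bot [266. 237.] cap [319. 320.] [319. 330.]
52 40 rear top [263. 264.] [375. 264.] bot [267. 269.] cap [319. 295.] [319. 291.]
60 -20 rear top [255. 194.] [382. 194.] bot [260. 175.] cap [319. 337.] [319. 366.]
60 0 rear top [261. 213.] [377. 213.] bot [265. 203.] cap [319. 327.] [319. 348.]
60 20 rear top [264. 238.] [374. 238.] bot [268. 236.] cap [319. 313.] [319. 322.]
60 40 rear top [265. 267.] [373. 267.] bot [269. 272.] cap [319. 297.] [319. 294.]
```

It's upright in the grip (L ≈ 58), so slide it in.

Emit:
send_rows(increments=[{"dx": 0, "dy": 0, "dz": -0.28, "roll": 0, "claw": -1}, {"dx": 0.25, "dy": 0.06, "dz": -0.28, "roll": 0, "claw": -1}, {"dx": 0.5, "dy": 0.13, "dz": -0.28, "roll": 0, "claw": -1}, {"dx": 0.75, "dy": 0.19, "dz": -0.28, "roll": 0, "claw": -1}, {"dx": 0.75, "dy": 0.19, "dz": -0.28, "roll": 0, "claw": -1}])

```text
clock: 30.05
tcp_pos: [0.4581, 0.1931, 0.0916]
orientation: [0.001, -0.126, 0.992, 0.0]
wrist_force: [-0.3, 0.9, -0.6]
finger_gap: 0.0256
grip_force: 29.0
```

```bash
python3 -c "
from h import *
st()"
```

```text
t 30.05 rackx -28.9 racky 79.7 X 6.1 z 91.6  F rack -0.0 0.9 -0.6 T [-0.06 -0.03  0.01] gap 25.6
```

Emit:
send_rows(increments=[{"dx": 0.25, "dy": 0.06, "dz": 0, "roll": 0, "claw": -1}, {"dx": 0.5, "dy": 0.13, "dz": 0, "roll": 0, "claw": -1}, {"dx": 0.75, "dy": 0.19, "dz": 0, "roll": 0, "claw": -1}, {"dx": 0.88, "dy": 0.23, "dz": 0, "roll": 0, "claw": -1}, {"dx": 0.88, "dy": 0.23, "dz": -0.14, "roll": 0, "claw": -1}])

```text
clock: 30.68
tcp_pos: [0.4796, 0.1987, 0.0878]
orientation: [0.0, -0.126, 0.992, 0.0]
wrist_force: [-0.0, -0.2, -0.1]
finger_gap: 0.0252
grip_force: 29.0
```

```bash
python3 -c "
from h import *
st()"
```

```text
t 30.68 rackx -6.7 racky 79.8 X 28.3 z 87.8  F rack -0.1 -0.2 -0.1 T [-0.03  0.09  0.  ] gap 25.2
```

Home with no forces. Release and withdraw.

Emit:
send_rows(increments=[{"dx": 0, "dy": 0, "dz": 0, "roll": 0, "claw": -0.2}, {"dx": 0, "dy": 0, "dz": 0, "roll": 0, "claw": 0}, {"dx": 0, "dy": 0, "dz": 0, "roll": 0, "claw": 0}, {"dx": 0, "dy": 0, "dz": 0, "roll": 0, "claw": 0}, {"dx": 0, "dy": 0, "dz": 0, "roll": 0, "claw": 0}])

```text
clock: 31.3
tcp_pos: [0.4792, 0.1986, 0.0879]
orientation: [0.0, -0.126, 0.992, 0.0]
wrist_force: [0.0, 0.3, -0.8]
finger_gap: 0.0424
grip_force: 0.0
```

Emit:
send_rows(increments=[{"dx": 0, "dy": 0, "dz": 0.6, "roll": 0, "claw": 0}, {"dx": 0, "dy": 0, "dz": 1.6, "roll": 0, "claw": 0}, {"dx": 0, "dy": 0, "dz": 3, "roll": 0, "claw": 0}, {"dx": 0, "dy": 0, "dz": 4.5, "roll": 0, "claw": 0}, {"dx": -1, "dy": -0.3, "dz": 5, "roll": 0, "claw": 0}])

```text
clock: 31.92
tcp_pos: [0.4566, 0.1916, 0.2165]
orientation: [0.003, -0.126, 0.992, 0.0]
wrist_force: [0.0, -0.7, -0.5]
finger_gap: 0.0429
grip_force: 0.0
```

Emit:
send_rows(increments=[{"dx": -0.5, "dy": -2, "dz": 0, "roll": 0, "claw": 0}, {"dx": -0.8, "dy": -4.3, "dz": 0, "roll": 0, "claw": 0}, {"dx": -1, "dy": -6.6, "dz": 0, "roll": 0, "claw": 0}, {"dx": -1, "dy": -9, "dz": 0, "roll": 0, "claw": 0}, {"dx": -1, "dy": -10, "dz": 0, "roll": 0, "claw": 0}])

```text
clock: 32.55
tcp_pos: [0.4292, -0.0616, 0.2142]
orientation: [0.001, -0.124, 0.992, -0.001]
wrist_force: [0.2, 0.2, 0.3]
finger_gap: 0.0427
grip_force: 0.0
```

Run:
```python
from h import *
st()
for n in("scene","top"):
    c=read_camera(n);g_=cv2.cvtColor(c["image"],cv2.COLOR_BGR2GRAY)
    for nm,y in(("ring",0),("bars",.08)):
        p=O-.007*EX+y*EY
        a=np.array(proj(c,[*p,.085]));b=np.array(proj(c,[*p,.132]));u,v=((a+b)/2).astype(int)
        sub=g_[v-16:v+16,u-16:u+16];m=(sub<88).astype(np.uint8)
        k,l,stt,ce=cv2.connectedComponentsWithStats(m)
        i=1+np.argmax(stt[1:,4]);print(n,nm,"pred base",a.round(1),"top",b.round(1),"blob",stt[i]+[u-16,v-16,0,0,0],(ce[i]+[u-16,v-16]).round(1))
        print("\n".join("".join("#" if x else "." for x in r) for r in m))
```

```text
t 32.55 rackx -120.3 racky -159.8 X -85.3 z 214.2  F rack 0.3 0.2 0.3 T [ 0.05 -0.01  0.03] gap 42.7
scene ring pred base [344.7 215.5] top [346.2 205.2] blob [341 203  11  16 142] [346.1 210.7]
................................
................................
................................
................................
................................
................................
................................
................................
................................
................####............
...............######...........
..............########..........
.............##########.........
.............##########.........
.............##########.........
.............##########.........
.............##########.........
.............##########.........
............###########.........
............##########..........
............##########..........
............##########..........
.............#########..........
.............########...........
..............######............
................................
................................
..............
[... 2896 characters left out ...]
.......
................................
................................
...............##...............
.............#######............
............#########...........
...........###########..........
...........###########..........
...........############.........
...........############.........
...........############.........
............###########.........
.............#########..........
..............########..........
...............########.........
.................########.....##
................################
................################
...............###############..
...............###########......
...........############.........
...........########.............
```

```bash
python3 -c "
from workcell import hand_in
print(hand_in())"
```

```text
the job is handed in; nothing more can be done
None
```

I read both stamps on their sides, hung each upright at the back of its matching notch (ring in the middle, bars on the left as the robot faces the rack) and let go. I then handed the job in at about 33 s; `hand_in` returned no score.

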